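# Load tissue cassettes into an indexing carousel

## Task

Get the cassette carousel ready for its next run. First tip the pawl back out of the ratchet, turn the knob back until the carousel is home, and let the pawl down again. Then load every white cassette lying on the bench through the port, one per pocket, beginning with the first pocket and leaving no pocket empty in between; advance the knob one click after each cassette, the last one too, so that the next empty pocket stands under the port. Finally shut the lid, and leave the bottle, slide box and jar alone.

Things in the scene. Friction and masses are not known exactly. Their poses are not given: they have to be found in the camera images.
- knob (a point): Black fluted round knob (44 mm diameter, foot 74 mm and top 136 mm above the bench) in the middle of the instrument, on an upright axis; this point is on the axis, 115 mm up, at grip height. Grip it at any angle. The steel ratchet disc under it (122 mm across, six ramped teeth reaching 83 mm up) sits on the cover: keep fingertips above 90 mm. 0.1 N m turns it; it stays where left.
- carousel (a joint): Angle of knob, ratchet disc and pockets (rad), growing anticlockwise from above = forwards. 0 = home (end stop; pocket 1 under the port); other stop at 5.236. One step is 1.047; at each multiple a pocket is centred under the port. With the pawl down it turns forwards only: the pawl drops in 0.04 before each multiple, and it cannot go back from there; turning it back against the pawl does no harm.
- port (a point): Centre of the loading port, an opening 84 (x) by 56 mm (y) in the clear cover plate (4 mm thick) of the white 280 x 280 mm instrument, at the plate's upper face, 64 mm above the bench. The knob's axis is 97 mm to +y of it; z up. These axes are the instrument's. One pocket at a time is reached through it. The knob's axis is the middle of the instrument, which is fixed to the bench.
- pawl (a joint): Angle of the pawl (rad): 0 = down, engaged in the ratchet; 1.36 = tipped right back, free (stop). It is weighted (80 g): let go below about 0.85 it falls back to 0, above about 1.0 it stays back by itself. Passing teeth lift it by up to 0.2.
- pawl_hinge (a point): Middle of the pawl's axle (along y), fixed on the instrument 50 mm to +x and 74 mm to +y of the knob's axis (axes as the port's), 95 mm above the bench. Its bracket rises 7 mm above it. The steel pawl arm runs 50 mm to -x from it, on the knob's side of the thumb tab, down onto the teeth.
- pawl_tab (a point): Middle of the crossbar (8 mm thick, 28 mm long, along the axle) on the end of the pawl's grey thumb tab, a plate 5 mm thick and as wide, 55 mm from the axle. Engaged, the tab rises to the instrument's -x, 53 degrees above level; tipped back, it leans to +x at 131. Swing it about the axle by pinching the bar's ends, or push the bar over with a fingertip below it that rises a little as it goes.
- lid (a joint): Angle of the port's hinged lid (rad): 0 = shut flat, 2.15 = fully open (stop), leaning out past vertical, away from the knob. Pushed inwards (by a fingertip that rises a little, so as not to jam) past upright, below about 1.5, it falls shut by itself in about a second.
- lid_hinge (a point): Middle of the lid's hinge line (along x), fixed on the instrument, 67 mm above the bench, 34 mm to -y of the port's centre; axes as the port's. The lid is a grey plate 94 mm along the hinge, 64 mm long from it, 4 mm thick, with a small black lip (30 mm wide, 5 mm high) on the upper face of its free edge.
- pocket0 (a point): Centre of the floor (30 mm above the bench) of pocket 1 (the first) on the carousel, under the port when joint carousel is 0.000. Each pocket is an open tray 80 mm wide along the direction of travel, 55 mm along the radius of the carousel, its walls 24 mm high; all are empty at the start.
- pocket1 (a point): Centre of the floor (30 mm above the bench) of pocket 2 on the carousel, under the port when joint carousel is 1.047. Each pocket is an open tray 80 mm wide along the direction of travel, 55 mm along the radius of the carousel, its walls 24 mm high; all are empty at the start.
- pocket2 (a point): Centre of the floor (30 mm above the bench) of pocket 3 on the carousel, under the port when joint carousel is 2.094. Each pocket is an open tray 80 mm wide along the direction of travel, 55 mm along the radius of the carousel, its walls 24 mm high; all are empty at the start.
- pocket3 (a point): Centre of the floor (30 mm above the bench) of pocket 4 on the carousel, under the port when joint carousel is 3.142. Each pocket is an open tray 80 mm wide along the direction of travel, 55 mm along the radius of the carousel, its walls 24 mm high; all are empty at the start.
- pocket4 (a point): Centre of the floor (30 mm above the bench) of pocket 5 on the carousel, under the port when joint carousel is 4.189. Each pocket is an open tray 80 mm wide along the direction of travel, 55 mm along the radius of the carousel, its walls 24 mm high; all are empty at the start.
- cass0 (a point): White tissue cassette (a flat plastic box 40 x 28 x 16 mm with slots on top, 25 g) lying flat on the bench; may be absent. The point is its centre, 8 mm above its underside; x along the 40 mm, y along the 28 mm, z up.
- cass1 (a point): White tissue cassette (a flat plastic box 40 x 28 x 16 mm with slots on top, 25 g) lying flat on the bench; may be absent. The point is its centre, 8 mm above its underside; x along the 40 mm, y along the 28 mm, z up.
- cass2 (a point): White tissue cassette (a flat plastic box 40 x 28 x 16 mm with slots on top, 25 g) lying flat on the bench; may be absent. The point is its centre, 8 mm above its underside; x along the 40 mm, y along the 28 mm, z up.
- cass3 (a point): White tissue cassette (a flat plastic box 40 x 28 x 16 mm with slots on top, 25 g) lying flat on the bench; may be absent. The point is its centre, 8 mm above its underside; x along the 40 mm, y along the 28 mm, z up.
- stain_bottle: Bystander: brown glass bottle with black cap, 48 mm across, 95 mm tall; origin at the centre of its foot. To be left alone.
- slide_box: Bystander: flat grey plastic box for glass slides, 85 x 170 x 34 mm; origin at the centre of its underside. To be left alone.
- specimen_jar: Bystander: clear jar with white screw cap, 60 mm across, 70 mm tall; origin at the centre of its foot. To be left alone.

How it is judged:
By the outcome, as a careful person would: the job done as asked, in the order asked, and still so for the second after the job is handed in, with the robot touching nothing.
Of cassette0, cassette1, cassette2, cassette3 only 3 to 4 are there at a start; the rules pass over those that are not, and their reading is None.
At some moment in a run one of cassette0, cassette1, cassette2, cassette3 may be knocked a few centimetres aside while the robot is not near it.
Once in a run the grip may slacken for a moment while it holds something.
It also fails if it takes over 210 s, if anything falls off the work surface, if the arm or the gripper's body presses on something with over 40 N, if the wrist force passes 120 N, or if a joint passes its speed limit or range.

## Robot

A 6-joint arm with a two-finger parallel gripper is mounted at the origin on the work surface. World frame = base frame: x ahead of the robot, y to its left, z up, the work surface at z = 0. Lengths are in m, angles in rad, forces in N, time in s.
With the tool pointing down it reaches from about 0.425 to 0.95 m from the base axis. Payload 3.5 kg.
Tool frame: the origin (TCP) lies between the finger pads; the fingertips stand 14 mm ahead of it and the grasp point (between the pads) lies 5 mm behind it (ctrl.tip_extent is the distance from the TCP to the fingertips, in m); x points along the fingers, z is the direction in which the jaws open and shut, and the axes are right-handed (so a half turn about x gives the same grasp; the last joint's range is limited). The gripper opens to 85 mm and grips with 20 to 120 N. Pads are 22 mm wide; open, the fingers measure 114 mm over their backs; the gripper's body (76 mm by 85 mm) begins 54 mm behind the grasp point. The pads swing forward as they close: fully open they stand 13 mm farther back than shut.
Start: joints at [0.956, 0.286, 1.577, -0, 1.279, -0.15], TCP at [0.303, 0.603, 0.245] pointing down, gripper open.
Joint ranges: [-2.77, 2.77], [-0.9, 2.22], [0.21, 2.48], [-1.53, 4.67], [0.24, 2.81], [-2.84, 2.84]. Speed limits (rad/s): [2.79, 2.79, 3.14, 3.14, 3.14, 3.14].

## Interface

Orientations are given as a unit quaternion [x, y, z, w].
In Python, from plant import ctrl gives the robot as it stands.
- The arm moves only by the tool move_arm, never from a script. Its argument "commands" is one flat list of numbers, 4 for each row, row after row: the shift along the tool's x, y, z in units of 25 mm (1.0 is 25 mm), then the turn about the tool's x in units of 5 degrees (1.0 is 5 degrees). A call has 1 to 20 rows; each row shifts and turns the commanded pose from where the row before left it, along the tool's axes as they then stand; what a row does not reach is not made up. A row lasts 1/8 s, in which the tool goes at most 62.5 mm and 10.7 degrees, less where a joint would pass 70% of its speed; a pose out of reach is approached as far as the arm can. A call is refused whole if a number of a shift passes 1 or a number of a turn 1, either way. A call with a gripper value outside its range is refused whole. "jaw" is the finger opening in mm, from 0 to 85.4, set as the call begins (left out, the last holds). The fingers move at their own pace and stop on an object; "force" is the grip in N (left out, the last holds). Time passes only in rows, so rows that do not move let the fingers close. It gives the time, the measured TCP pose, the force and the opening at its end, in the units of the state.
- ctrl.get_state(): the state, without advancing time (a new reading comes with each control period).
- ctrl.read_camera(name): name is "side" or "top" or "wrist"; returns the picture (400x640x3 uint8, red, green, blue); there is no depth.
- ctrl.get_calibration(name): a dict with "camera_matrix" (3x3 intrinsics, pixels), "k1" (the pictures are not rectified: a ray, as slopes to the right and down, at radius r is drawn at 1 + k1 r^2 times it, then the intrinsics apply), "camera_from_world" (4x4, takes a point from world to camera coordinates); the wrist camera has in their place "mount" (4x4, takes a point from camera to tool coordinates, whose origin is the TCP and whose axes are the tool frame's). Camera axes: x right, y down, z forward; pixel columns grow to the right and rows downward; lengths in m; the calibration is good to about 2 mm. A picture is of the moment at which its call begins: read the wrist's pose just before it. get_calibration takes no time and is no camera call.
- ctrl.sign_off(): hands the job in, once; it reports no verdict.
The state is a dict: "time": time; "qpos": joint angles; "dq": joint speeds; "joint_efforts": joint torques, N m; "eef_pos": TCP position; "tcp_rot": TCP orientation; "contact_force": force on the tool from outside, world axes, zero at the start; "wrist_torque": the same for the moment, N m; "opening": opening from 0.0 (shut) to 1.0 (fully open).
Only numpy, scipy, OpenCV 4.12 (cv2) and the standard library are available. Lean on these libraries where they do the work, as an engineer would, in place of code of your own. Each camera call takes 0.05 s, during which the arm holds its last target.

## Working session

There is one attempt and no reset: what is moved stays moved. The work goes in short steps, Python scripts to look and compute and a tool call to move; the robot and the scene stay as the last step left them, time stands still between calls to the robot, and variables do not carry over. Pictures are saved under pics/ and viewed, and the job is handed in when it is done.

Besides the shell and the picture viewer there is one more tool, called after ">>>" as name(argument=value, ...), one argument or row to a line, values as JSON. move_arm: Moves the arm, as the interface text tells. Its arguments: {"type":"object","properties":{"commands":{"type":"array"},"jaw":{"type":"number"},"force":{"type":"number"}},"required":["commands"]}

```bash
ls; mkdir -p pics
cat > h.py <<'E'
import numpy as np, cv2
from plant import ctrl
from scipy.spatial.transform import Rotation as R
def snap(n,f,crop=None,s=1):
    st=ctrl.get_state(); im=ctrl.read_camera(n)
    im=cv2.cvtColor(im,cv2.COLOR_RGB2BGR)
    if crop: 
        a,b,c,d=crop; im=im[b:d,a:c]
    if s!=1: im=cv2.resize(im,None,fx=s,fy=s,interpolation=cv2.INTER_CUBIC)
    cv2.imwrite('pics/'+f+'.png',im); return st
def cam(n,st=None):
    c=ctrl.get_calibration(n)
    if n=='wrist':
        st=st or ctrl.get_state(); T=np.eye(4);T[:3,:3]=R.from_quat(st['tcp_rot']).as_matrix();T[:3,3]=st['eef_pos']
        W=T@np.array(c['mount'])
    else: W=np.linalg.inv(np.array(c['camera_from_world']))
    return np.array(c['camera_matrix']),c['k1'],W
def ray(n,u,v,st=None):
    K,k1,W=cam(n,st)
    d=np.array([(u-K[0,2])/K[0,0],(v-K[1,2])/K[1,1]]); s=d.copy()
    for _ in range(20): s=d/(1+k1*(s@s))
    return W[:3,3],W[:3,:3]@np.array([s[0],s[1],1])
def atz(n,u,v,z,st=None):
    o,d=ray(n,u,v,st); return o+d*(z-o[2])/d[2]
def proj(n,p,st=None):
    K,k1,W=cam(n,st); q=np.linalg.inv(W)@np.append(p,1); s=q[:2]/q[2]; s=s*(1+k1*(s@s))
    return K[0,0]*s[0]+K[0,2],K[1,1]*s[1]+K[1,2]
def tri(obs):
    A=np.zeros((3,3));b=np.zeros(3)
    for n,u,v,*st in obs:
        o,d=ray(n,u,v,*st); d=d/np.linalg.norm(d);M=np.eye(3)-np.outer(d,d);A+=M;b+=M@o
    return np.linalg.solve(A,b)
E
python3 - <<'E'
from h import *
np.set_printoptions(precision=4,suppress=True)
for n in('side','top','wrist'):
    snap(n,n+'0')
    c=ctrl.get_calibration(n); print(n,c)
    print(cam(n)[2])
s=ctrl.get_state(); print(s); print(R.from_quat(s['tcp_rot']).as_matrix())
E
```

```text
pics
side {'camera_matrix': array([[399.4869,   0.    , 320.7271],
       [  0.    , 399.4869, 197.8543],
       [  0.    ,   0.    ,   1.    ]]), 'k1': 0.0277648788490328, 'camera_from_world': array([[ 0.8598, -0.5106,  0.0077, -0.4799],
       [-0.3503, -0.6007, -0.7187,  0.3216],
       [ 0.3716,  0.6152, -0.6953,  0.8041],
       [ 0.    ,  0.    ,  0.    ,  1.    ]])}
[[ 0.8598 -0.3503  0.3716  0.2264]
 [-0.5106 -0.6007  0.6152 -0.5465]
 [ 0.0077 -0.7187 -0.6953  0.794 ]
 [ 0.      0.      0.      1.    ]]
top {'camera_matrix': array([[373.488 ,   0.    , 323.032 ],
       [  0.    , 373.488 , 195.5082],
       [  0.    ,   0.    ,   1.    ]]), 'k1': -0.027857359747900524, 'camera_from_world': array([[-0.0104, -0.9999, -0.0031,  0.0808],
       [-0.9987,  0.0106, -0.0499,  0.5859],
       [ 0.05  ,  0.0026, -0.9987,  1.2085],
       [ 0.    ,  0.    ,  0.    ,  1.    ]])}
[[-0.0104 -0.9987  0.05    0.5256]
 [-0.9999  0.0106  0.0026  0.0715]
 [-0.0031 -0.0499 -0.9987  1.2365]
 [ 0.      0.      0.      1.    ]]
wrist {'camera_matrix': array([[330.2303,   0.    , 321.0312],
      
[... 291 characters left out ...]
}
[[ 0.4488  0.8454  0.2897  0.2271]
 [ 0.8937 -0.424  -0.1471  0.6398]
 [-0.0015  0.3249 -0.9457  0.3721]
 [ 0.      0.      0.      1.    ]]
{'time': 0.15, 'qpos': array([ 0.956 ,  0.287 ,  1.5778, -0.    ,  1.2786, -0.15  ]), 'dq': array([ 0.0016, -0.0028, -0.0026, -0.0007,  0.0011, -0.0001]), 'joint_efforts': array([  0.0007, -40.6602, -29.3142,  -0.0002,   0.0039,  -0.    ]), 'eef_pos': array([0.3023, 0.603 , 0.2442]), 'tcp_rot': array([-0.3717,  0.6023,  0.3711,  0.6011]), 'contact_force': array([-0.2226,  0.4104, -0.3622]), 'wrist_torque': array([ 0.0332,  0.0111, -0.01  ]), 'opening': 1.000208293081383}
[[-0.0011 -0.8939  0.4483]
 [-0.0016  0.4483  0.8939]
 [-1.      0.0002 -0.0019]]
```

View pics/top0.png

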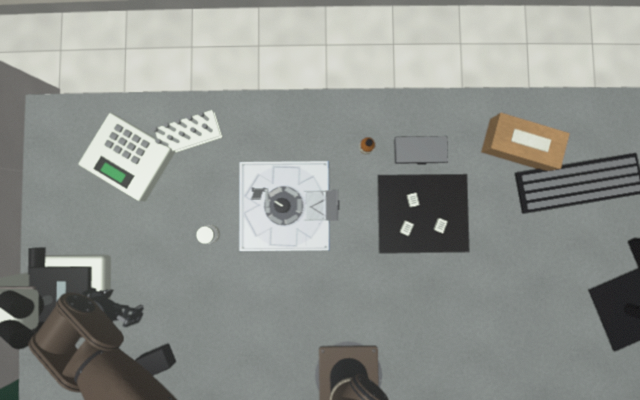

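View pics/side0.png

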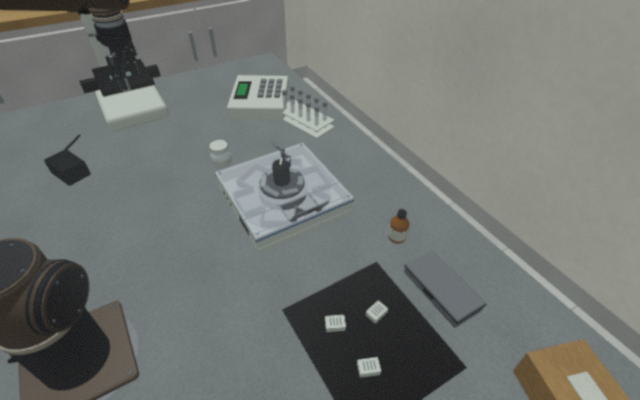

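View pics/wrist0.png

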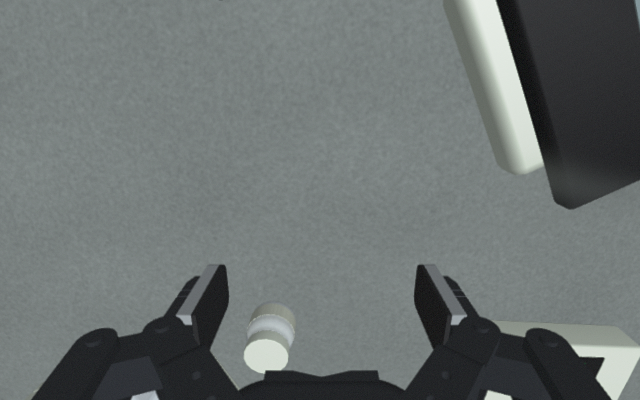

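Run:
```python
from h import *
snap('top','topA',(225,150,345,260),6)
snap('top','topB',(345,120,475,260),5)
snap('side','sideA',(205,130,365,250),5)
```

```text
(no output)
```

View pics/topA.png

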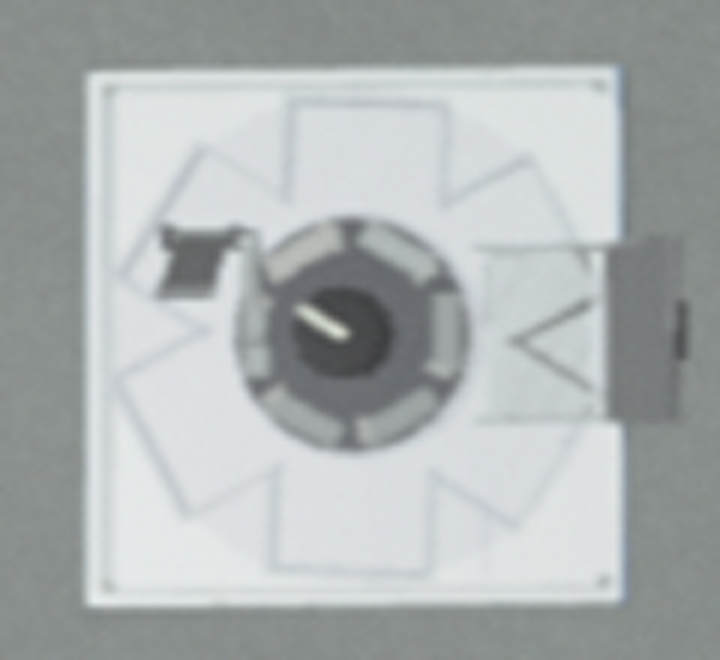

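View pics/topB.png

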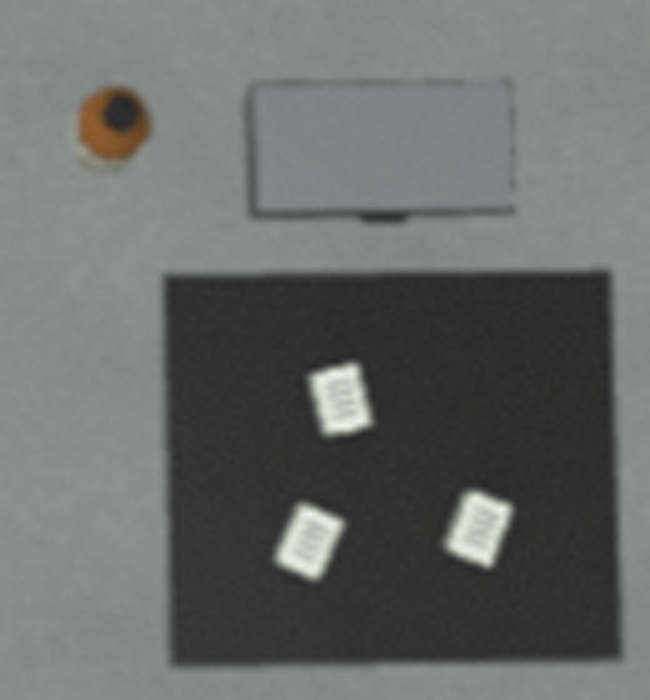

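View pics/sideA.png

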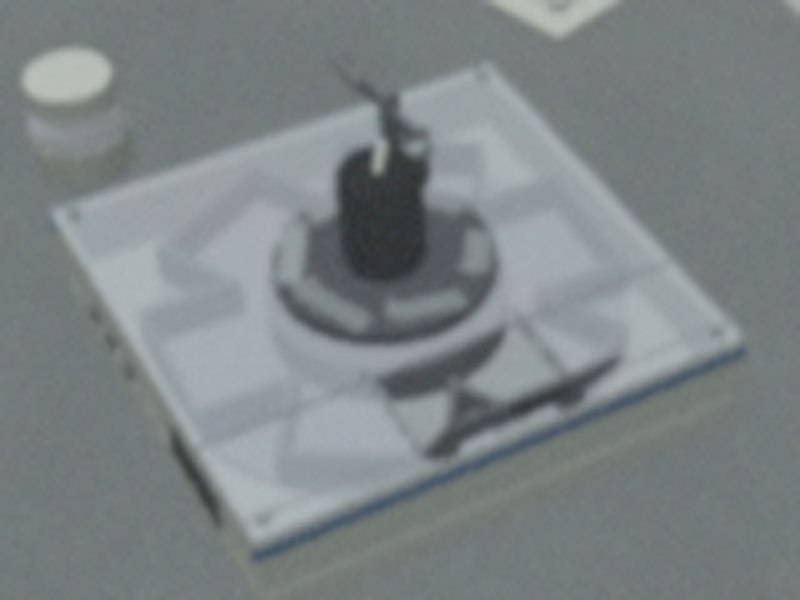

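Run:
```python
from h import *
np.set_printoptions(precision=4,suppress=True)
c=[atz('top',225+(u+.5)/6-.5,150+(v+.5)/6-.5,0.064) for u,v in [(88,70),(620,68),(622,602),(88,605)]]
for p in c: print(p)
print(np.mean(c,0), [np.linalg.norm(c[i]-c[i-1]) for i in range(4)])
d=c[0]-c[1]+c[3]-c[2]; print('yaw of y',np.degrees(np.arctan2(d[1],d[0]))-90)
print('knob',atz('top',225+345/6,150+333/6,.136))
cs={'A':[(308,375),(358,363),(373,425),(325,437)],'B':[(304,502),(345,520),(318,581),(275,561)],'C':[(468,489),(514,507),(492,569),(444,550)]}
for k,q in cs.items():
    w=np.array([atz('top',345+u/5,120+v/5,.016) for u,v in q]); a=w[0]-w[3]+w[1]-w[2]
    print(k,w.mean(0),'long yaw',np.degrees(np.arctan2(a[1],a[0])))
```

```text
[0.6957 0.3386 0.064 ]
[0.6935 0.0579 0.064 ]
[0.414 0.06  0.064]
[0.415  0.3384 0.064 ]
[0.5546 0.1987 0.064 ] [np.float64(0.2806064181972784), np.float64(0.28062758097274065), np.float64(0.27949597279753613), np.float64(0.27844298667573847)]
yaw of y -0.32603851688375585
knob [0.5524 0.1941 0.136 ]
A [ 0.5688 -0.2203  0.016 ] long yaw 13.254929128060848
B [ 0.4771 -0.1984  0.016 ] long yaw -26.20676210465256
C [ 0.4837 -0.3092  0.016 ] long yaw -21.962397791992224
```

```bash
cat >> h.py <<'E'
def plan(*wps, start=None, yaw=None):
    """wps: xyz world targets; pure translation at present (or given jaw yaw deg) orientation"""
    st=ctrl.get_state(); M=R.from_quat(st['tcp_rot']).as_matrix(); p=np.array(st['eef_pos'] if start is None else start)
    y0=np.degrees(np.arctan2(M[1,2],M[0,2]))
    print('t',round(st['time'],2),'tcp',p.round(4),'jaw yaw',round(y0,2),'q',np.degrees(st['qpos']).round(0),'open',round(st['opening']*85.4,1))
    if yaw is not None:
        d=-(yaw-y0)/5; n=max(1,int(np.ceil(abs(d)-.02))); print('turn',n,'x',round(d/n,3)); 
        a=np.radians(yaw)
    else: a=np.radians(y0)
    M=np.array([[0,-np.sin(a),np.cos(a)],[0,np.cos(a),np.sin(a)],[-1,0,0]])
    for w in wps:
        d=M.T@(np.array(w)-p)/.025; n=max(1,int(np.ceil(np.abs(d).max()-.01))); print(w,':',n,'x',(d/n).round(3).tolist()); p=np.array(w)
E
python3 - <<'E'
from h import *
plan((0.50,.25,.30),yaw=90)
E
```

```text
t 0.3 tcp [0.3024 0.6032 0.2449] jaw yaw 63.37 q [55. 16. 90.  0. 73. -9.] open 85.4
turn 6 x -0.888
(0.5, 0.25, 0.3) : 15 x [-0.147, -0.527, -0.942]
```

>>> move_arm(
  commands=[0, 0, 0, -0.888, 0, 0, 0, -0.888, 0, 0, 0, -0.888, 0, 0, 0, -0.888, 0, 0, 0, -0.888, 0, 0, 0, -0.888],
  jaw=40,
)

```text
time: 1.05
eef_pos: [0.3025, 0.6033, 0.2452]
tcp_rot: [0.501, -0.499, -0.501, -0.499]
contact_force: [0.9, 0.3, -0.0]
opening: 0.468
```

>>> move_arm(
  commands=[-0.15, -0.53, -0.94, 0, -0.15, -0.53, -0.94, 0, -0.15, -0.53, -0.94, 0, -0.15, -0.53, -0.94, 0, -0.15, -0.53, -0.94, 0, -0.15, -0.53, -0.94, 0, -0.15, -0.53, -0.94, 0, -0.15, -0.53, -0.94, 0, -0.15, -0.53, -0.94, 0, -0.15, -0.53, -0.94, 0, -0.15, -0.53, -0.94, 0, -0.15, -0.53, -0.94, 0, -0.15, -0.53, -0.94, 0, -0.15, -0.53, -0.94, 0, -0.15, -0.53, -0.94, 0, 0, 0, 0, 0, 0, 0, 0, 0],
)

```text
time: 3.18
eef_pos: [0.501, 0.2506, 0.3015]
tcp_rot: [-0.5, 0.5, 0.5, 0.5]
contact_force: [-0.8, 0.5, -0.6]
opening: 0.471
```

Run:
```python
from h import *
snap('wrist','w1');plan()
```

```text
t 3.23 tcp [0.5008 0.251  0.3015] jaw yaw 89.99 q [ 16.  -0. 103.   0.  77. -74.] open 40.0
```

View pics/w1.png

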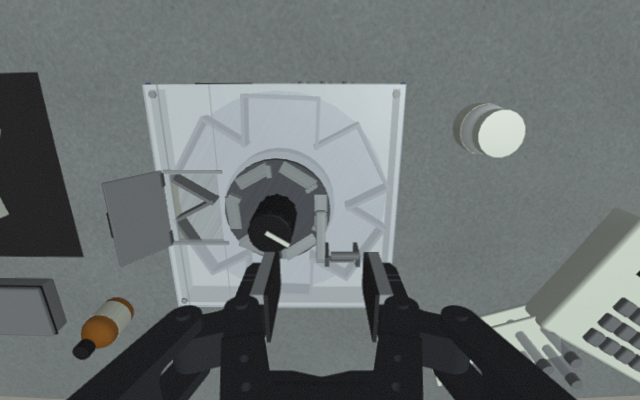

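Run:
```python
from h import *
im=cv2.imread('pics/w1.png')
cv2.imwrite('pics/w1a.png',cv2.resize(im[180:290,220:400],None,fx=4.4,fy=4.4,interpolation=2))
cv2.imwrite('pics/w1b.png',cv2.resize(im[70:320,130:420],None,fx=2.3,fy=2.3,interpolation=2))
```

```text
(no output)
```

View pics/w1a.png

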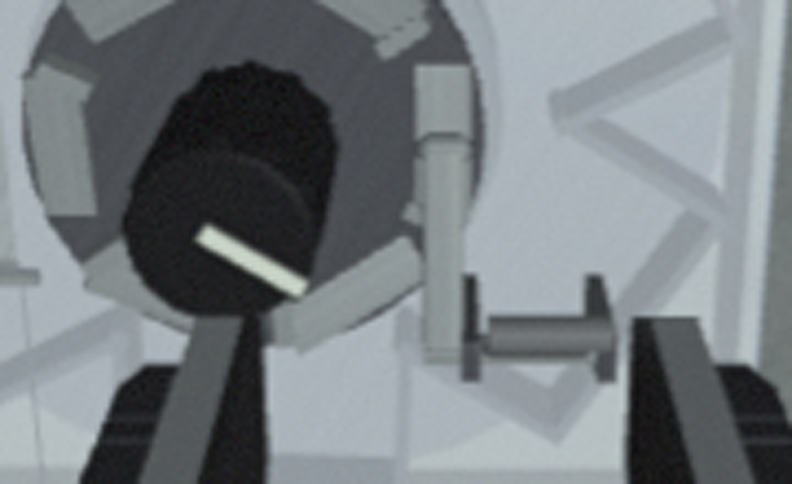

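View pics/w1b.png

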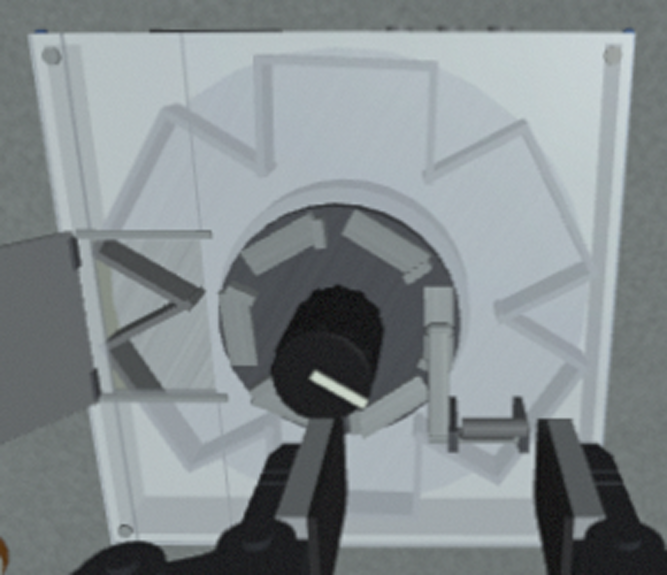

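Run:
```python
from h import *
np.set_printoptions(precision=4,suppress=True)
f=lambda u,v:(220+u/4.4,180+v/4.4)
for u,v in[(488,335),(612,335)]: print('bar',atz('wrist',*f(u,v),.139))
g=lambda u,v:(130+u/2.3,70+v/2.3)
c=[atz('wrist',*g(u,v),.064) for u,v in[(30,32),(634,32),(108,545)]]
for p in c: print(p)
print('knobtop',[atz('wrist',*f(u,v),.136) for u,v in[(124,225),(312,225),(215,318),(218,140)]])
print('line',[atz('wrist',*f(u,v),.136) for u,v in[(200,232),(305,290)]])
print('lid hinge',[atz('wrist',*g(u,v),.067) for u,v in[(77,235),(98,398)]])
print('port slits',[atz('wrist',*g(u,v),.064) for u,v in[(78,234),(210,234),(98,397),(228,397)]])
```

```text
bar [0.5758 0.2598 0.139 ]
bar [0.5758 0.2877 0.139 ]
[0.4128 0.0618 0.064 ]
[0.414  0.3391 0.064 ]
[0.6937 0.0579 0.064 ]
knobtop [array([0.5501, 0.1792, 0.136 ]), array([0.5501, 0.2208, 0.136 ]), array([0.5731, 0.1981, 0.136 ]), array([0.5299, 0.2011, 0.136 ])]
line [array([0.5518, 0.1959, 0.136 ]), array([0.566 , 0.2187, 0.136 ])]
lid hinge [array([0.5083, 0.0709, 0.067 ]), array([0.5976, 0.0682, 0.067 ])]
port slits [array([0.5085, 0.07  , 0.064 ]), array([0.5087, 0.1364, 0.064 ]), array([0.5985, 0.0668, 0.064 ]), array([0.5983, 0.1371, 0.064 ])]
```

Run:
```python
from h import *
plan((.571,.2735,.19),(.571,.2735,.135))
t=np.radians(np.linspace(53,129,10)); d=np.diff(np.c_[-55*np.cos(t),55*np.sin(t)],axis=0)/25
print(d.round(2).tolist())
```

```text
t 3.23 tcp [0.5008 0.251  0.3015] jaw yaw 89.99 q [ 16.  -0. 103.   0.  77. -74.] open 40.0
(0.571, 0.2735, 0.19) : 5 x [0.892, -0.561, 0.18]
(0.571, 0.2735, 0.135) : 3 x [0.733, 0.0, 0.0]
[[0.27, 0.18], [0.3, 0.13], [0.31, 0.09], [0.32, 0.04], [0.32, -0.01], [0.32, -0.05], [0.31, -0.1], [0.29, -0.14], [0.27, -0.18]]
```

>>> move_arm(
  commands=[0.89, -0.56, 0.18, 0, 0.89, -0.56, 0.18, 0, 0.89, -0.56, 0.18, 0, 0.89, -0.56, 0.18, 0, 0.89, -0.56, 0.18, 0, 0, 0, 0, 0, 0.73, 0, 0, 0, 0.73, 0, 0, 0, 0.73, 0, 0, 0, 0, 0, 0, 0],
)

```text
time: 4.47
eef_pos: [0.5697, 0.2729, 0.1328]
tcp_rot: [-0.499, 0.502, 0.501, 0.498]
contact_force: [-0.1, 1.0, -0.2]
opening: 0.467
```

>>> move_arm(
  commands=[0, 0, 0, 0, 0, 0, 0, 0, 0, 0, 0, 0, 0, 0, 0, 0],
  jaw=15,
  force=20,
)

```text
time: 4.97
eef_pos: [0.5714, 0.2736, 0.1356]
tcp_rot: [-0.5, 0.5, 0.5, 0.5]
contact_force: [1.0, 0.6, -3.4]
opening: 0.32
```

Run:
```python
from h import *
snap('wrist','w2',(200,150,440,330),3.3);plan();print(ctrl.get_state()['contact_force'])
```

```text
t 5.03 tcp [0.5714 0.2736 0.1356] jaw yaw 90.01 q [ 16.  17. 101.   0.  61. -74.] open 27.5
[ 2.10418752  1.86397441 -3.40759969]
```

View pics/w2.png

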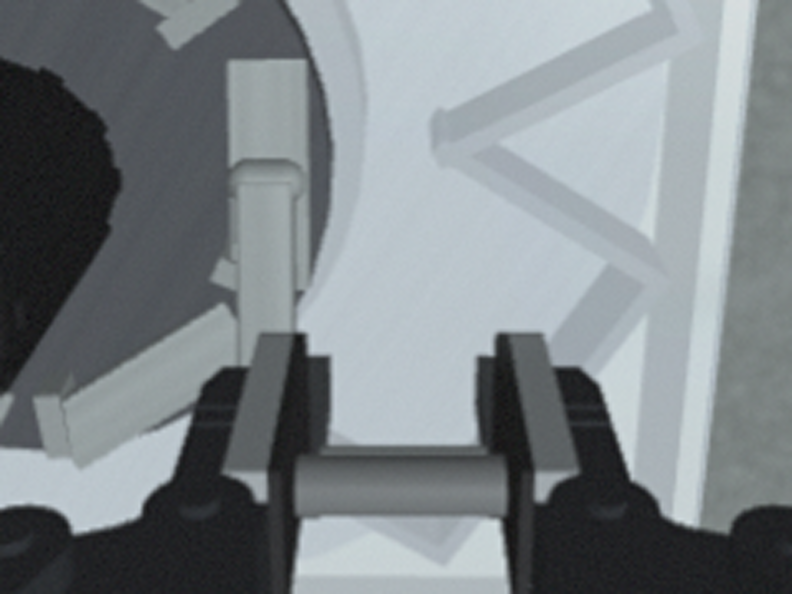

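>>> move_arm(
  commands=[-0.18, -0.27, 0, 0, -0.13, -0.3, 0, 0, -0.09, -0.31, 0, 0, -0.04, -0.32, 0, 0, 0.01, -0.32, 0, 0, 0.05, -0.32, 0, 0, 0.1, -0.31, 0, 0, 0.14, -0.29, 0, 0, 0.18, -0.27, 0, 0, 0, 0, 0, 0],
  force=30,
)

```text
time: 6.28
eef_pos: [0.6397, 0.2736, 0.1357]
tcp_rot: [-0.5, 0.5, 0.5, 0.5]
contact_force: [-4.1, 1.5, 0.3]
opening: 0.316
```

Run:
```python
from h import *
snap('wrist','w3',(200,150,440,330),3.3);plan();print(ctrl.get_state()['contact_force'])
```

```text
t 6.33 tcp [0.6396 0.2735 0.1358] jaw yaw 90.0 q [ 15.  25.  92.  -0.  64. -75.] open 26.9
[-3.453053    1.7887411   0.66685189]
```

View pics/w3.png

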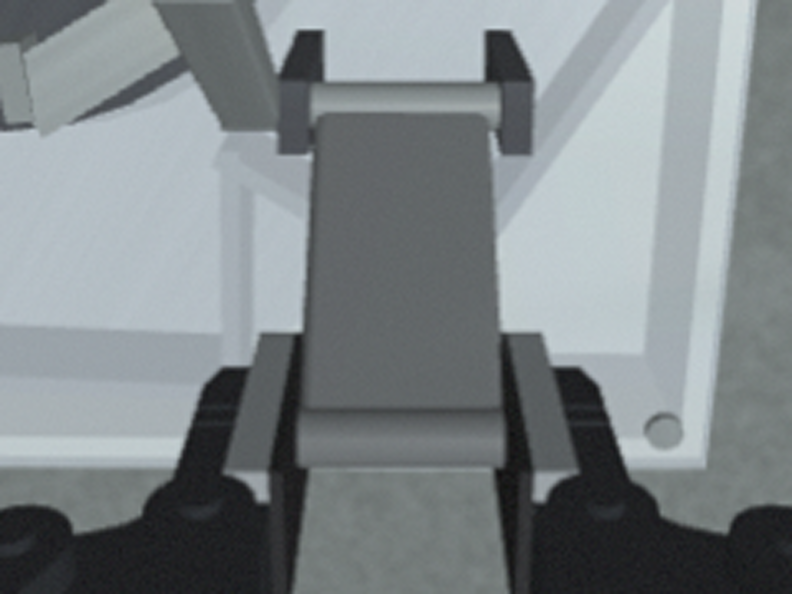

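Run:
```python
from h import *
plan((.6396,.2735,.2),(.553,.1995,.2),(.553,.1995,.11))
```

```text
t 6.33 tcp [0.6396 0.2735 0.1358] jaw yaw 90.0 q [ 15.  25.  92.  -0.  64. -75.] open 26.9
(0.6396, 0.2735, 0.2) : 3 x [-0.856, 0.001, -0.0]
(0.553, 0.1995, 0.2) : 4 x [0.0, 0.866, -0.74]
(0.553, 0.1995, 0.11) : 4 x [0.9, 0.0, 0.0]
```

>>> move_arm(
  commands=[0, 0, 0, 0, 0, 0, 0, 0],
  jaw=38,
)

```text
time: 6.58
eef_pos: [0.6405, 0.2731, 0.1358]
tcp_rot: [0.501, -0.499, -0.499, -0.501]
contact_force: [0.0, -0.8, -0.4]
opening: 0.444
```

>>> move_arm(
  commands=[-0.85, 0, 0, 0, -0.85, 0, 0, 0, -0.85, 0, 0, 0, 0, 0.87, -0.74, 0, 0, 0.87, -0.74, 0, 0, 0.87, -0.74, 0, 0, 0.87, -0.74, 0, 0, 0, 0, 0, 0, 0, 0, 0],
  jaw=60,
)

```text
time: 7.7
eef_pos: [0.5531, 0.1998, 0.1998]
tcp_rot: [-0.501, 0.499, 0.5, 0.501]
contact_force: [-0.9, 0.1, 1.0]
opening: 0.706
```

Run:
```python
from h import *
snap('wrist','w4');snap('top','t4',(225,150,345,260),6);plan((.553,.1995,.11));print(ctrl.get_state()['contact_force'])
```

```text
t 7.8 tcp [0.553  0.1999 0.1991] jaw yaw 90.03 q [ 10.   8. 105.   0.  67. -80.] open 60.1
(0.553, 0.1995, 0.11) : 4 x [0.891, 0.0, -0.004]
[-1.43777866  0.50823159  0.18220543]
```

View pics/w4.png

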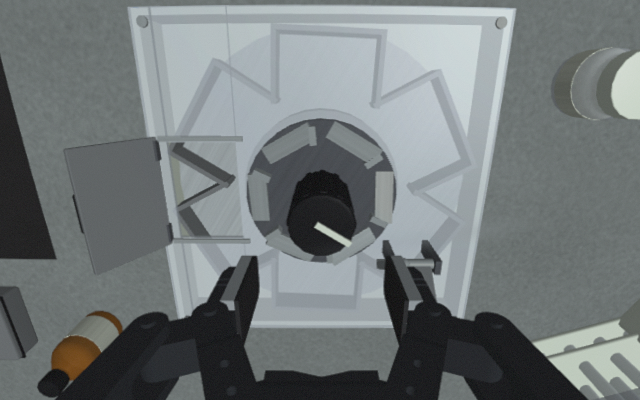

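>>> move_arm(
  commands=[0.89, 0, 0, 0, 0.89, 0, 0, 0, 0.89, 0, 0, 0, 0.89, 0, 0, 0, 0, 0, 0, 0],
)

```text
time: 8.43
eef_pos: [0.551, 0.1996, 0.1071]
tcp_rot: [-0.499, 0.501, 0.501, 0.499]
contact_force: [-0.4, -0.2, 1.0]
opening: 0.701
```

>>> move_arm(
  commands=[0, 0, 0, 0, 0, 0, 0, 0, 0, 0, 0, 0, 0, 0, 0, 0],
  jaw=38,
  force=30,
)

```text
time: 8.93
eef_pos: [0.5529, 0.1998, 0.1103]
tcp_rot: [-0.501, 0.499, 0.5, 0.501]
contact_force: [2.2, 1.8, -1.8]
opening: 0.507
```

Run:
```python
from h import *
plan();s=ctrl.get_state();print(s['contact_force'],s['wrist_torque'])
```

```text
t 8.93 tcp [0.5529 0.1998 0.1103] jaw yaw 90.02 q [ 10.  14. 109.   0.  57. -80.] open 43.3
[ 2.23266675  1.8238842  -1.79724159] [ 0.2124113  -0.26505427  0.04265666]
```

>>> move_arm(
  commands=[0, 0, 0, 1, 0, 0, 0, 1, 0, 0, 0, 1, 0, 0, 0, 1, 0, 0, 0, 1, 0, 0, 0, 1, 0, 0, 0, 1, 0, 0, 0, 1, 0, 0, 0, 1, 0, 0, 0, 1, 0, 0, 0, 1, 0, 0, 0, 1, 0, 0, 0, 1, 0, 0, 0, 1, 0, 0, 0, 1, 0, 0, 0, 0],
)

```text
time: 10.92
eef_pos: [0.5536, 0.2007, 0.1103]
tcp_rot: [-0.091, 0.7, 0.093, 0.703]
contact_force: [6.8, 6.1, -2.9]
opening: 0.51
```

Run:
```python
from h import *
snap('wrist','w5')
plan();s=ctrl.get_state();print(s['contact_force'],s['wrist_torque'])
```

```text
t 10.97 tcp [0.5536 0.2007 0.1103] jaw yaw 14.94 q [ 10.  14. 108.   0.  57.  -5.] open 43.1
[ 6.29595829  6.23228803 -2.5681857 ] [ 0.62086359 -0.27030193 -0.03130496]
```

View pics/w5.png

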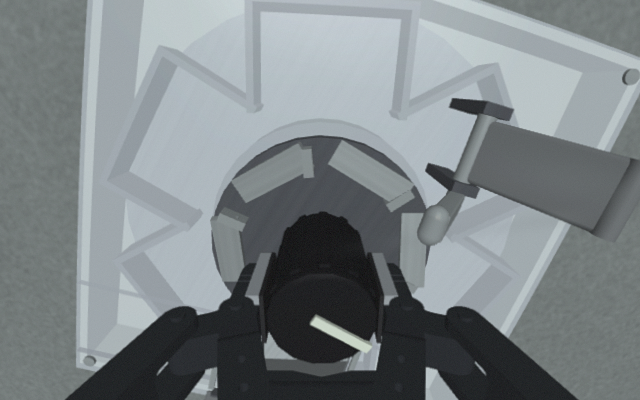

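>>> move_arm(
  commands=[0, 0, 0, 1, 0, 0, 0, 1, 0, 0, 0, 1, 0, 0, 0, 1, 0, 0, 0, 1, 0, 0, 0, 1, 0, 0, 0, 1, 0, 0, 0, 1, 0, 0, 0, 1, 0, 0, 0, 1, 0, 0, 0, 1, 0, 0, 0, 1, 0, 0, 0, 1, 0, 0, 0, 0],
)

```text
time: 12.72
eef_pos: [0.5546, 0.2004, 0.1103]
tcp_rot: [0.302, 0.639, -0.297, 0.642]
contact_force: [8.4, 5.1, -5.3]
opening: 0.507
```

>>> move_arm(
  commands=[0, 0, 0, 0.5, 0, 0, 0, 0.5, 0, 0, 0, 0.5, 0, 0, 0, 0.5, 0, 0, 0, 0],
)

```text
time: 13.35
eef_pos: [0.554, 0.1998, 0.1104]
tcp_rot: [0.354, 0.611, -0.352, 0.614]
contact_force: [5.5, 2.3, -2.5]
opening: 0.505
```

Run:
```python
from h import *
snap('top','t6',(225,150,345,260),6)
snap('wrist','w6')
plan();s=ctrl.get_state();print(s['contact_force'],s['wrist_torque'])
```

```text
t 13.45 tcp [0.554  0.1999 0.1103] jaw yaw -59.92 q [ 10.  14. 108.  -0.  57.  70.] open 43.2
[ 5.39632603  2.35283501 -2.71872725] [ 0.27884167 -0.67596744  0.28551637]
```

View pics/w6.png

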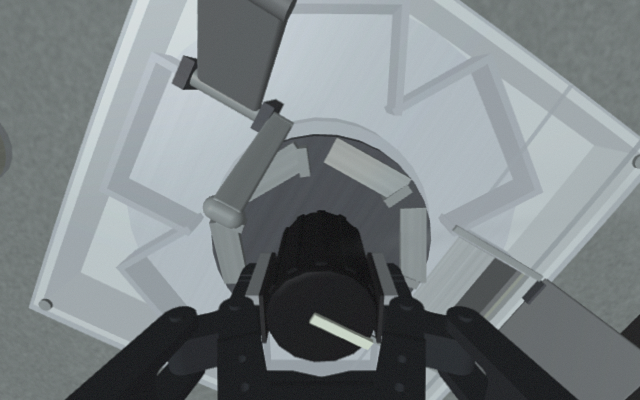

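>>> move_arm(
  commands=[0, 0, 0, 0.5, 0, 0, 0, 0.5, 0, 0, 0, 0],
)

```text
time: 13.82
eef_pos: [0.5524, 0.1991, 0.1103]
tcp_rot: [0.378, 0.597, -0.379, 0.598]
contact_force: [-0.9, -0.6, 2.9]
opening: 0.512
```

Run:
```python
from h import *
snap('wrist','w7')
plan();s=ctrl.get_state();print(s['contact_force'],s['wrist_torque'])
```

```text
t 13.88 tcp [0.5524 0.1991 0.1103] jaw yaw -64.81 q [ 10.  14. 109.  -0.  58.  75.] open 43.6
[-1.94962475 -1.86036746  2.82567547] [-0.30155884  0.13228806  0.76668906]
```

View pics/w7.png

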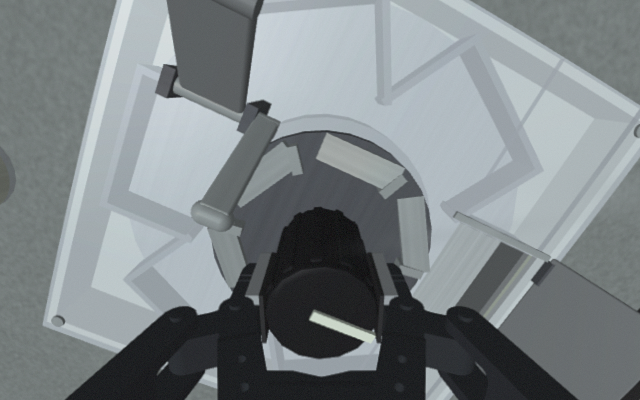

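View pics/t6.png

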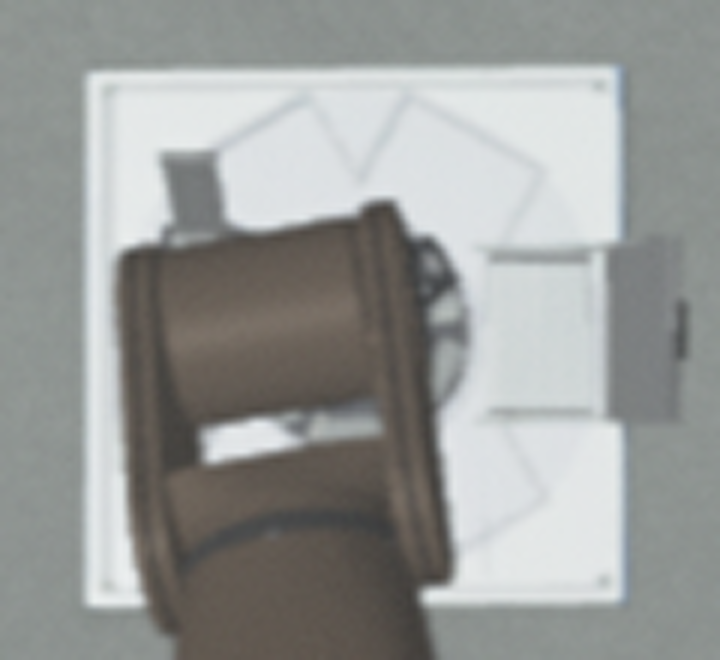

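>>> move_arm(
  commands=[0, 0, 0, 0, 0, 0, 0, 0, 0, 0, 0, 0, -1, 0, 0, 0, -1, 0, 0, 0, -1, 0, 0, 0, -1, 0, 0, 0, 0, 0, 0, 1, 0, 0, 0, 1, 0, 0, 0, 1, 0, 0, 0, 1, 0, 0, 0, 1, 0, 0, 0, 0],
  jaw=60,
)

```text
time: 15.5
eef_pos: [0.552, 0.1995, 0.2091]
tcp_rot: [0.5, 0.5, -0.5, 0.5]
contact_force: [0.6, 1.2, 0.1]
opening: 0.702
```

Run:
```python
from h import *
snap('wrist','w8')
plan((.6395,.2735,.21),(.6395,.2735,.1355),yaw=-90)
t=np.radians(np.linspace(129,53,10)); d=np.diff(np.c_[-55*np.cos(t),55*np.sin(t)],axis=0)/25
print(d.round(2).tolist())
```

```text
t 15.55 tcp [0.552  0.1994 0.2091] jaw yaw -89.92 q [ 10.   7. 105.   0.  68. 100.] open 59.8
turn 1 x 0.015
(0.6395, 0.2735, 0.21) : 4 x [-0.009, 0.875, -0.741]
(0.6395, 0.2735, 0.1355) : 3 x [0.993, 0.0, 0.0]
[[-0.27, 0.18], [-0.29, 0.14], [-0.31, 0.1], [-0.32, 0.05], [-0.32, 0.01], [-0.32, -0.04], [-0.31, -0.09], [-0.3, -0.13], [-0.27, -0.18]]
```

View pics/w8.png

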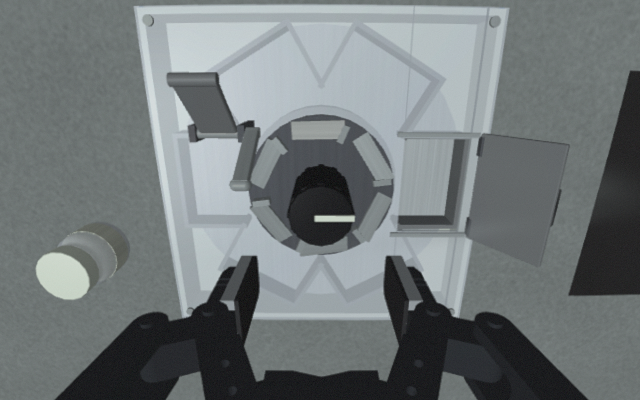

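>>> move_arm(
  commands=[0, 0.875, -0.74, 0, 0, 0.875, -0.74, 0, 0, 0.875, -0.74, 0, 0, 0.875, -0.74, 0, 0, 0, 0, 0, 0.99, 0, 0, 0, 0.99, 0, 0, 0, 0.99, 0, 0, 0, 0, 0, 0, 0, 0, 0, 0, 0],
  jaw=39,
)

```text
time: 16.8
eef_pos: [0.6398, 0.2732, 0.1363]
tcp_rot: [0.5, 0.5, -0.5, 0.5]
contact_force: [-0.3, -0.4, 0.3]
opening: 0.458
```

>>> move_arm(
  commands=[0, 0, 0, 0, 0, 0, 0, 0, 0, 0, 0, 0],
  jaw=15,
  force=20,
)

```text
time: 17.18
eef_pos: [0.6405, 0.2736, 0.1371]
tcp_rot: [0.501, 0.5, -0.499, 0.501]
contact_force: [-0.7, -0.9, 6.3]
opening: 0.318
```

Run:
```python
from h import *
snap('wrist','w9')
plan()
```

```text
t 17.23 tcp [0.6405 0.2736 0.1371] jaw yaw -89.98 q [ 15.  25.  92.  -0.  64. 105.] open 27.3
```

View pics/w9.png

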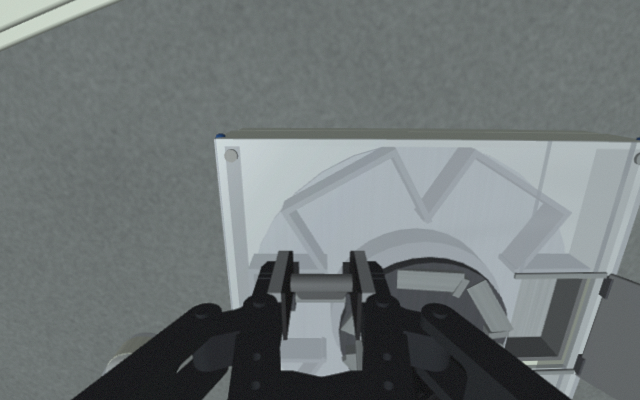

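>>> move_arm(
  commands=[-0.18, -0.27, 0, 0, -0.14, -0.29, 0, 0, -0.1, -0.31, 0, 0, -0.05, -0.32, 0, 0, -0.01, -0.32, 0, 0, 0.04, -0.32, 0, 0, 0.09, -0.31, 0, 0, 0.13, -0.3, 0, 0, 0.18, -0.27, 0, 0, 0, 0, 0, 0],
  force=30,
)

```text
time: 18.48
eef_pos: [0.5711, 0.2738, 0.1379]
tcp_rot: [0.5, 0.5, -0.5, 0.5]
contact_force: [-1.5, -1.5, 9.2]
opening: 0.313
```

>>> move_arm(
  commands=[0, 0, 0, 0, 0, 0, 0, 0, -1, 0, 0, 0, -1, 0, 0, 0, -1, 0, 0, 0, 0, 0, 0, 0],
  jaw=39,
)

```text
time: 19.23
eef_pos: [0.5723, 0.2737, 0.2125]
tcp_rot: [0.501, 0.5, -0.499, 0.5]
contact_force: [0.4, 0.4, 0.4]
opening: 0.454
```

Run:
```python
from h import *
snap('wrist','w10')
plan((.553,.1995,.21))
```

```text
t 19.27 tcp [0.5715 0.2735 0.2107] jaw yaw -89.99 q [ 16.  13.  98.   0.  69. 106.] open 38.9
(0.553, 0.1995, 0.21) : 3 x [0.009, -0.247, 0.986]
```

View pics/w10.png

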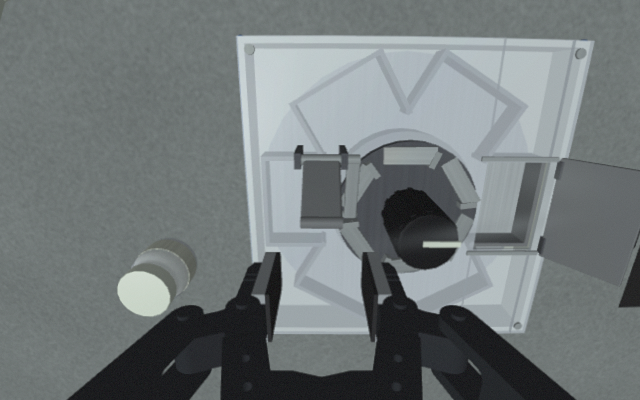

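Run:
```python
from h import *
plan((.569,-.22,.2),yaw=-76.7)
```

```text
t 19.27 tcp [0.5715 0.2735 0.2107] jaw yaw -89.99 q [ 16.  13.  98.   0.  69. 106.] open 38.9
turn 3 x -0.886
(0.569, -0.22, 0.2) : 20 x [0.021, -0.232, 0.959]
```

>>> move_arm(
  commands=[0, 0, 0, -0.886, 0, 0, 0, -0.886, 0, 0, 0, -0.886],
  jaw=45,
)

```text
time: 19.65
eef_pos: [0.5704, 0.2731, 0.208]
tcp_rot: [0.437, 0.556, -0.439, 0.554]
contact_force: [0.0, -0.2, -0.3]
opening: 0.522
```

>>> move_arm(
  commands=[0.02, -0.23, 0.96, 0, 0.02, -0.23, 0.96, 0, 0.02, -0.23, 0.96, 0, 0.02, -0.23, 0.96, 0, 0.02, -0.23, 0.96, 0, 0.02, -0.23, 0.96, 0, 0.02, -0.23, 0.96, 0, 0.02, -0.23, 0.96, 0, 0.02, -0.23, 0.96, 0, 0.02, -0.23, 0.96, 0, 0.02, -0.23, 0.96, 0, 0.02, -0.23, 0.96, 0, 0.02, -0.23, 0.96, 0, 0.02, -0.23, 0.96, 0, 0.02, -0.23, 0.96, 0, 0.02, -0.23, 0.96, 0, 0.02, -0.23, 0.96, 0, 0.02, -0.23, 0.96, 0, 0.02, -0.23, 0.96, 0, 0.02, -0.23, 0.96, 0],
)

```text
time: 22.15
eef_pos: [0.5697, -0.221, 0.1996]
tcp_rot: [0.439, 0.555, -0.439, 0.554]
contact_force: [0.8, 0.2, -0.5]
opening: 0.529
```

>>> move_arm(
  commands=[0, 0, 0, 0, 0, 0, 0, 0],
)

```text
time: 22.4
eef_pos: [0.5702, -0.2199, 0.2008]
tcp_rot: [0.439, 0.555, -0.439, 0.554]
contact_force: [-0.2, 0.6, -0.1]
opening: 0.522
```

Run:
```python
from h import *
snap('wrist','w11')
snap('top','t11')
plan()
```

```text
t 22.5 tcp [ 0.5704 -0.2194  0.201 ] jaw yaw -76.66 q [-31.  11. 102.   0.  67.  46.] open 45.2
```

View pics/w11.png

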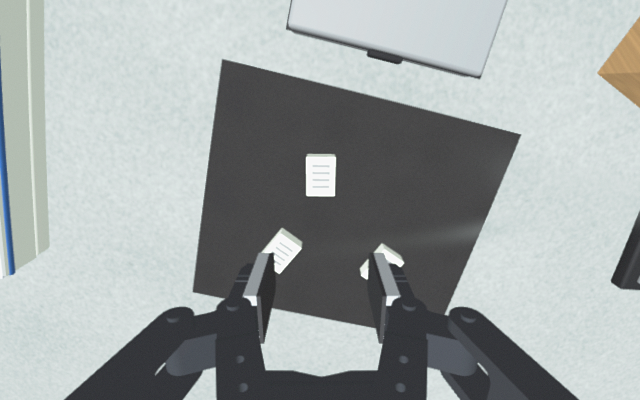

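View pics/t11.png

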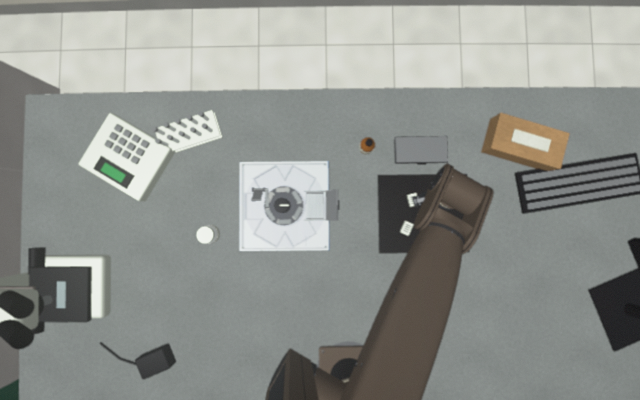

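Run:
```python
from h import *
im=cv2.imread('pics/w11.png')
cv2.imwrite('pics/w11a.png',cv2.resize(im[140:290,250:420],None,fx=4.5,fy=4,interpolation=2))
```

```text
(no output)
```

View pics/w11a.png

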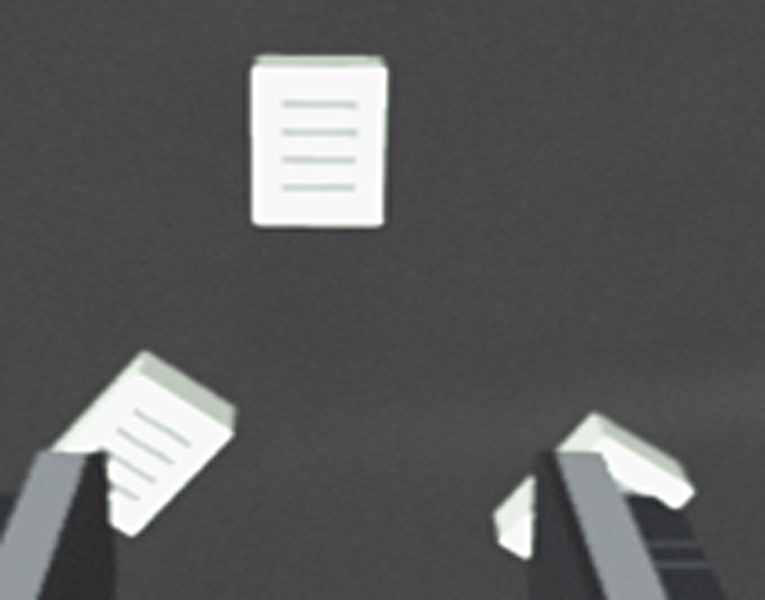

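```bash
cat >> h.py <<'E'
def cass(q,n='wrist',st=None,z=.016):
    """q: top-face corners in order around; long axis q0->q3 / q1->q2"""
    w=np.array([atz(n,u,v,z,st) for u,v in q]); a=w[0]-w[3]+w[1]-w[2]
    y=np.degrees(np.arctan2(a[1],a[0])); print('centre',w.mean(0).round(4),'long yaw',((y+90)%180-90).round(1),'L',np.linalg.norm(a)/2,'W',np.linalg.norm(w[0]-w[1]+w[3]-w[2])/2)
    return w.mean(0)
E
python3 - <<'E'
from h import *
f=lambda u,v:(250+u/4.5,140+v/4)
c=cass([f(u,v) for u,v in[(251,65),(388,65),(385,227),(251,226)]])
plan((c[0],c[1],.06),(c[0],c[1],.014))
E
```

```text
centre [ 0.5698 -0.22    0.016 ] long yaw 12.8 L 0.04083558271494966 W 0.02947674485164218
t 22.5 tcp [ 0.5704 -0.2194  0.201 ] jaw yaw -76.66 q [-31.  11. 102.   0.  67.  46.] open 45.2
(np.float64(0.5697506081642241), np.float64(-0.2200480968394067), 0.06) : 6 x [0.94, -0.005, 0.003]
(np.float64(0.5697506081642241), np.float64(-0.2200480968394067), 0.014) : 2 x [0.92, 0.0, 0.0]
```

>>> move_arm(
  commands=[0.94, 0, 0, 0, 0.94, 0, 0, 0, 0.94, 0, 0, 0, 0.94, 0, 0, 0, 0.94, 0, 0, 0, 0.94, 0, 0, 0, 0.6, 0, 0, 0, 0.5, 0, 0, 0, 0.4, 0, 0, 0, 0.25, 0, 0, 0, 0, 0, 0, 0, 0, 0, 0, 0],
)

```text
time: 24.0
eef_pos: [0.5707, -0.2204, 0.0169]
tcp_rot: [0.439, 0.554, -0.439, 0.555]
contact_force: [-0.6, -0.2, 1.0]
opening: 0.526
```

>>> move_arm(
  commands=[0, 0, 0, 0, 0, 0, 0, 0, 0, 0, 0, 0, 0, 0, 0, 0],
  jaw=15,
  force=40,
)

```text
time: 24.5
eef_pos: [0.5709, -0.2205, 0.0171]
tcp_rot: [0.439, 0.554, -0.439, 0.555]
contact_force: [-0.0, 1.1, 4.0]
opening: 0.32
```

Run:
```python
from h import *
snap('wrist','w12')
plan()
```

```text
t 24.55 tcp [ 0.5709 -0.2205  0.0171] jaw yaw -76.7 q [-31.  25. 106.  -0.  49.  46.] open 27.0
```

View pics/w12.png

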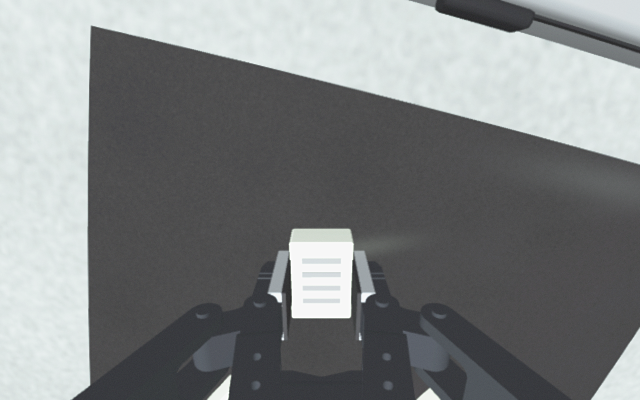

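Run:
```python
from h import *
c=cass([(289,242),(353,242),(351,318),(292,318)])
plan((.5709,-.2205,.15),(.553,.1025,.15),(.553,.1025,.068),yaw=-76.7)
plan((.5709,-.2205,.15),(.553,.1025,.15),(.553,.1025,.068),yaw=0)
```

```text
centre [ 0.5707 -0.2214  0.016 ] long yaw 13.6 L 0.03988310309956101 W 0.027811215282520733
t 24.55 tcp [ 0.5709 -0.2205  0.0171] jaw yaw -76.7 q [-31.  25. 106.  -0.  49.  46.] open 27.0
turn 1 x -0.0
(0.5709, -0.2205, 0.15) : 6 x [-0.886, -0.0, -0.0]
(0.553, 0.1025, 0.15) : 13 x [0.0, 0.175, -0.98]
(0.553, 0.1025, 0.068) : 4 x [0.82, 0.0, 0.0]
t 24.55 tcp [ 0.5709 -0.2205  0.0171] jaw yaw -76.7 q [-31.  25. 106.  -0.  49.  46.] open 27.0
turn 16 x -0.959
(0.5709, -0.2205, 0.15) : 6 x [-0.886, 0.0, -0.0]
(0.553, 0.1025, 0.15) : 13 x [0.0, 0.994, -0.055]
(0.553, 0.1025, 0.068) : 4 x [0.82, 0.0, 0.0]
```

>>> move_arm(
  commands=[-0.886, 0, 0, 0, -0.886, 0, 0, -0.96, -0.886, 0, 0, -0.96, -0.886, 0, 0, -0.96, -0.886, 0, 0, -0.96, -0.886, 0, 0, -0.96, -0.886, 0, 0, -0.96, 0, 0, 0, -0.96, 0, 0, 0, -0.96, 0, 0, 0, -0.96, 0, 0, 0, -0.96, 0, 0, 0, -0.96, 0, 0, 0, -0.96, 0, 0, 0, -0.96, 0, 0, 0, -0.96, 0, 0, 0, -0.96, 0, 0, 0, -0.94, 0, 0, 0, 0],
)

```text
time: 26.8
eef_pos: [0.5701, -0.2199, 0.1719]
tcp_rot: [0.0, 0.707, -0.0, 0.707]
contact_force: [-0.3, -0.1, -0.2]
opening: 0.314
```

Run:
```python
from h import *
snap('wrist','w13')
plan((.553,.1015,.172),(.553,.1015,.09),(.553,.1015,.062),yaw=0)
```

```text
t 26.85 tcp [ 0.5701 -0.22    0.1718] jaw yaw -0.08 q [-31.  12. 103.  -0.  64. -31.] open 26.7
turn 1 x -0.016
(0.553, 0.1015, 0.172) : 13 x [-0.001, 0.989, -0.053]
(0.553, 0.1015, 0.09) : 4 x [0.82, 0.0, 0.0]
(0.553, 0.1015, 0.062) : 2 x [0.56, 0.0, 0.0]
```

View pics/w13.png

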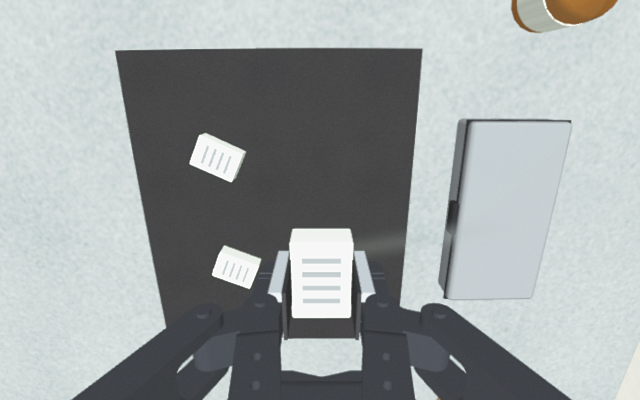

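>>> move_arm(
  commands=[0, 0.99, -0.053, 0, 0, 0.99, -0.053, 0, 0, 0.99, -0.053, 0, 0, 0.99, -0.053, 0, 0, 0.99, -0.053, 0, 0, 0.99, -0.053, 0, 0, 0.99, -0.053, 0, 0, 0.99, -0.053, 0, 0, 0.99, -0.053, 0, 0, 0.99, -0.053, 0, 0, 0.99, -0.053, 0, 0, 0.99, -0.053, 0, 0, 0.99, -0.053, 0, 0, 0, 0, 0, 0.82, 0, 0, 0, 0.82, 0, 0, 0, 0, 0, 0, 0],
)

```text
time: 28.98
eef_pos: [0.5513, 0.1016, 0.1285]
tcp_rot: [-0.0, 0.709, -0.0, 0.706]
contact_force: [0.4, -0.5, -0.1]
opening: 0.312
```

Run:
```python
from h import *
snap('wrist','w14')
snap('side','s14',(205,100,365,250),5)
plan((.553,.1015,.09),(.553,.1015,.062),yaw=0)
```

```text
t 29.07 tcp [0.5531 0.1015 0.1308] jaw yaw -0.01 q [  0.   9. 111.  -0.  59.   0.] open 26.9
turn 1 x -0.002
(0.553, 0.1015, 0.09) : 2 x [0.816, -0.001, -0.003]
(0.553, 0.1015, 0.062) : 2 x [0.56, 0.0, 0.0]
```

View pics/w14.png

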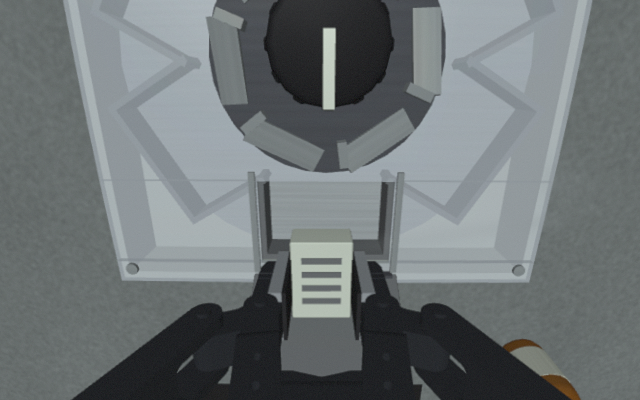

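View pics/s14.png

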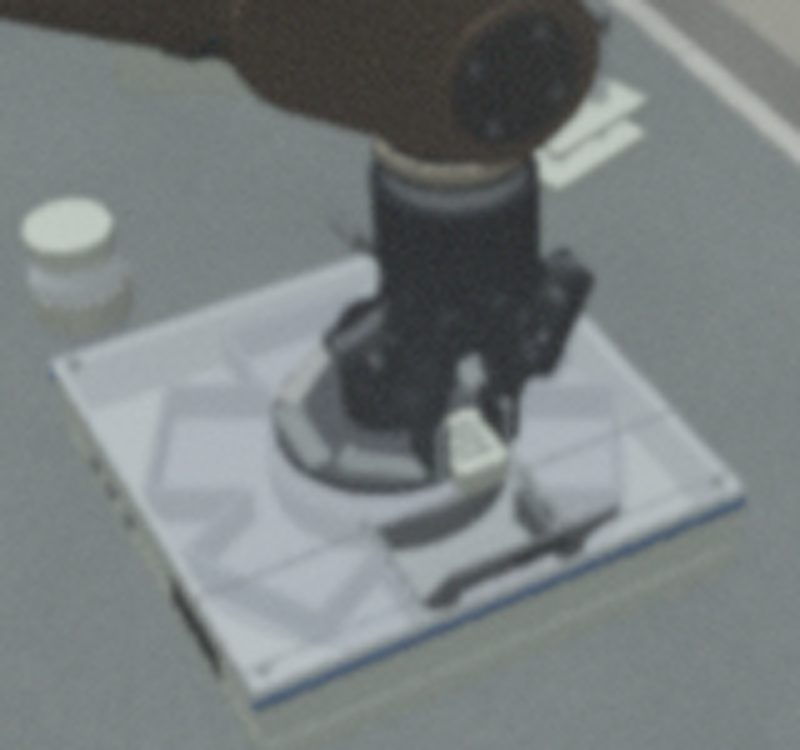

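Run:
```python
from h import *
for u,v in[(259,182),(396,182),(325,181)]: print(atz('wrist',u,v,.064))
print('knob',atz('wrist',266,50,.136),atz('wrist',392,50,.136), atz('wrist',329,107,.136))
print('inner pocket corner', atz('wrist',265,260,.054),atz('wrist',380,250,.03))
```

```text
[0.51482985 0.12892118 0.064     ]
[0.59883669 0.1288547  0.064     ]
[0.55527695 0.12950725 0.064     ]
knob [0.53401005 0.1964255  0.136     ] [0.57717078 0.1964304  0.136     ] [0.55570152 0.1774168  0.136     ]
inner pocket corner [0.5135406  0.06930616 0.054     ] [0.59849483 0.06446685 0.03      ]
```

>>> move_arm(
  commands=[0.8, 0, 0.08, 0, 0.8, 0, 0, 0, 0.6, 0, 0, 0, 0.5, 0, 0, 0, 0.4, 0, 0, 0, 0, 0, 0, 0],
)

```text
time: 29.82
eef_pos: [0.5545, 0.1016, 0.0518]
tcp_rot: [0.0, 0.708, -0.0, 0.706]
contact_force: [0.4, -0.1, 0.2]
opening: 0.311
```

Run:
```python
from h import *
snap('wrist','w15')
plan(); s=ctrl.get_state(); print(s['contact_force'])
```

```text
t 29.88 tcp [0.5551 0.1016 0.0526] jaw yaw -0.0 q [  0.  16. 113.  -0.  51.   0.] open 27.0
[0.06923633 0.41389419 0.80700115]
```

View pics/w15.png

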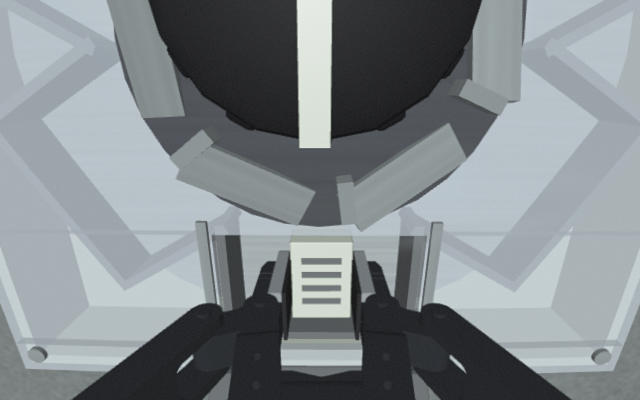

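>>> move_arm(
  commands=[0.16, 0, 0, 0, 0, 0, 0, 0],
)

```text
time: 30.12
eef_pos: [0.5552, 0.1016, 0.0491]
tcp_rot: [-0.0, 0.707, 0.0, 0.707]
contact_force: [-0.6, 0.1, -0.7]
opening: 0.321
```

>>> move_arm(
  commands=[0, 0, 0, 0, 0, 0, 0, 0, -0.4, 0, 0, 0, -1, 0, 0, 0, -1, 0, 0, 0, -1, 0, 0, 0, -1, 0, 0, 0, -1, 0, 0, 0, -1, 0, 0, 0, 0, 0, 0, 0],
  jaw=38,
)

```text
time: 31.38
eef_pos: [0.5567, 0.1016, 0.2122]
tcp_rot: [-0.0, 0.705, -0.0, 0.709]
contact_force: [-0.9, 0.5, -0.2]
opening: 0.443
```

Run:
```python
from h import *
snap('wrist','w16')
plan((.5545,.1995,.205),(.5545,.1995,.11))
```

```text
t 31.43 tcp [0.5556 0.1016 0.2102] jaw yaw 0.0 q [  0.   4. 108.  -0.  68.   0.] open 38.5
(0.5545, 0.1995, 0.205) : 4 x [0.052, 0.979, -0.011]
(0.5545, 0.1995, 0.11) : 4 x [0.95, 0.0, 0.0]
```

View pics/w16.png

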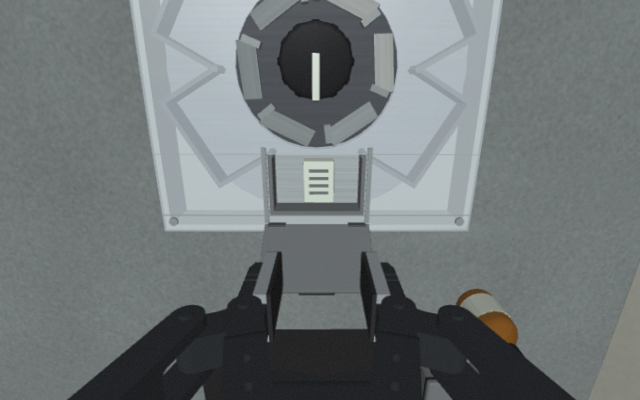

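>>> move_arm(
  commands=[0.05, 0.98, -0.01, 0, 0.05, 0.98, -0.01, 0, 0.05, 0.98, -0.01, 0, 0.05, 0.98, -0.01, 0, 0, 0, 0, 0, 0.95, 0, 0, 0, 0.95, 0, 0, 0, 0.95, 0, 0, 0, 0.95, 0, 0, 0, 0, 0, 0, 0, 0, 0, 0, 0],
  jaw=60,
)

```text
time: 32.8
eef_pos: [0.5544, 0.1992, 0.1093]
tcp_rot: [0.0, 0.707, -0.0, 0.707]
contact_force: [0.3, 0.6, 0.1]
opening: 0.696
```

>>> move_arm(
  commands=[0, 0, 0, 0, 0, 0, 0, 0, 0, 0, 0, 0, 0, 0, 0, 0],
  jaw=38,
  force=40,
)

```text
time: 33.3
eef_pos: [0.5539, 0.1995, 0.1106]
tcp_rot: [-0.0, 0.707, -0.0, 0.707]
contact_force: [-4.9, -1.5, 4.9]
opening: 0.502
```

>>> move_arm(
  commands=[0, 0, 0, -1, 0, 0, 0, -1, 0, 0, 0, -1, 0, 0, 0, -1, 0, 0, 0, -1, 0, 0, 0, -1, 0, 0, 0, -1, 0, 0, 0, -1, 0, 0, 0, -1, 0, 0, 0, -1, 0, 0, 0, -1, 0, 0, 0, -1, 0, 0, 0, 0, 0, 0, 0, 0],
)

```text
time: 35.05
eef_pos: [0.5542, 0.1996, 0.1106]
tcp_rot: [-0.354, 0.612, 0.353, 0.612]
contact_force: [-4.7, -0.2, 5.4]
opening: 0.5
```

Run:
```python
from h import *
snap('wrist','w17')
plan();s=ctrl.get_state(); print(s['contact_force'],s['wrist_torque'])
```

```text
t 35.1 tcp [0.5542 0.1996 0.1105] jaw yaw 59.99 q [ 10.  14. 108.  -0.  58. -50.] open 43.4
[-4.07624852 -0.00603186  5.77482034] [-0.2255834   0.76517084  0.0375345 ]
```

View pics/w17.png

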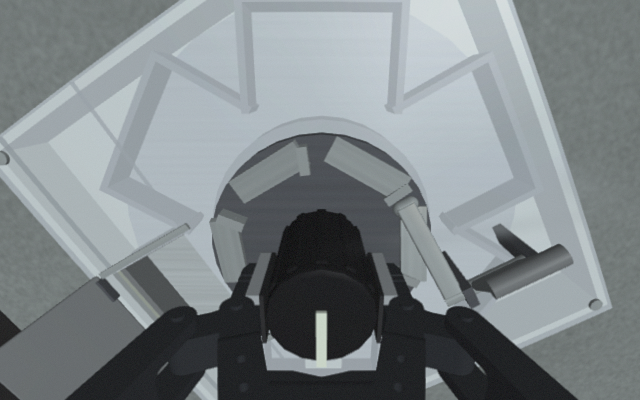

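>>> move_arm(
  commands=[0, 0, 0, 0, 0, 0, 0, 0, 0, 0, 0, 0, -1, 0, 0, 0, -1, 0, 0, 0, -1, 0, 0, 0, -1, 0, 0, 0, 0, 0, 0, 0, 0, 0, 0, 0],
  jaw=60,
)

```text
time: 36.22
eef_pos: [0.5536, 0.1995, 0.2077]
tcp_rot: [-0.353, 0.613, 0.354, 0.612]
contact_force: [0.3, 0.4, -1.1]
opening: 0.7
```

Run:
```python
from h import *
snap('wrist','w18')
plan((.485,-.20,.21),yaw=64)
```

```text
t 36.27 tcp [0.5533 0.1994 0.2071] jaw yaw 59.99 q [ 10.   8. 105.   0.  68. -50.] open 60.1
turn 1 x -0.801
(0.485, -0.2, 0.21) : 16 x [-0.007, -0.284, -0.972]
```

View pics/w18.png

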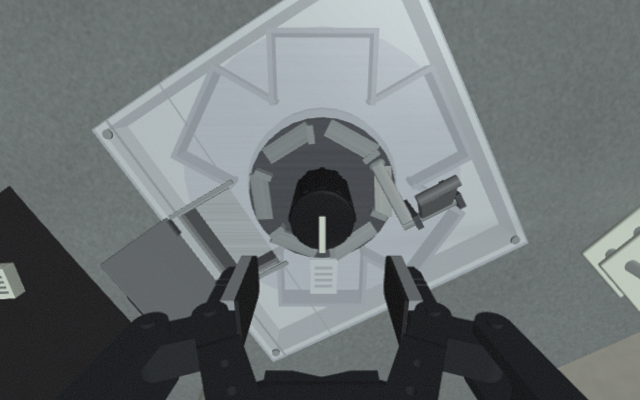

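Run:
```python
from h import *
im=cv2.imread('pics/w18.png')
cv2.imwrite('pics/w18a.png',cv2.resize(im[100:260,230:480],None,fx=3.2,fy=3.2,interpolation=2))
```

```text
(no output)
```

View pics/w18a.png

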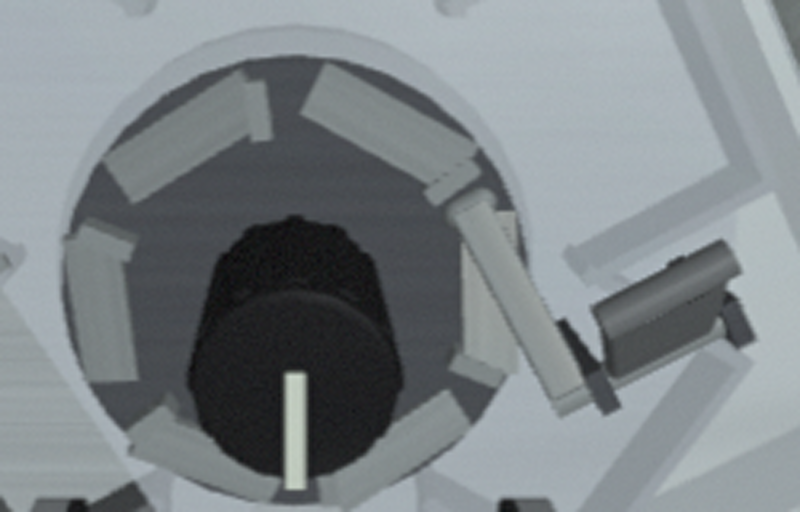

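>>> move_arm(
  commands=[0, 0, 0, -0.8, 0, -0.28, -0.97, 0, 0, -0.28, -0.97, 0, 0, -0.28, -0.97, 0, 0, -0.28, -0.97, 0, 0, -0.28, -0.97, 0, 0, -0.28, -0.97, 0, 0, -0.28, -0.97, 0, 0, -0.28, -0.97, 0, 0, -0.28, -0.97, 0, 0, -0.28, -0.97, 0, 0, -0.28, -0.97, 0, 0, -0.28, -0.97, 0, 0, -0.28, -0.97, 0, 0, -0.28, -0.97, 0, 0, -0.28, -0.97, 0, 0, -0.28, -0.97, 0, 0, 0, 0, 0, 0, 0, 0, 0],
  jaw=45,
)

```text
time: 38.65
eef_pos: [0.4843, -0.1975, 0.2078]
tcp_rot: [-0.374, 0.6, 0.375, 0.6]
contact_force: [-0.7, 0.7, 0.7]
opening: 0.528
```

Run:
```python
from h import *
snap('wrist','w19')
plan()
```

```text
t 38.7 tcp [ 0.4844 -0.1974  0.2081] jaw yaw 64.02 q [-33.  -1. 114.   0.  67. -97.] open 45.2
```

View pics/w19.png

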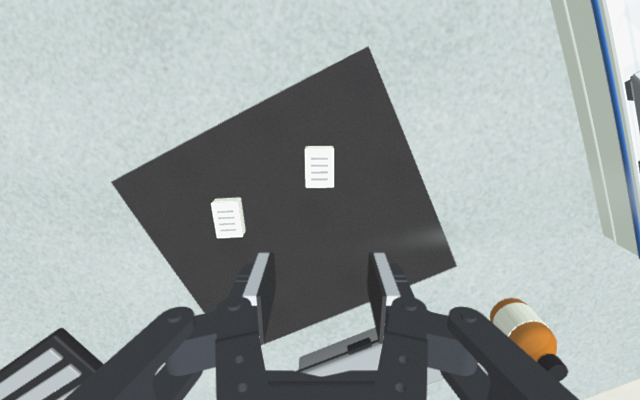

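Run:
```python
from h import *
im=cv2.imread('pics/w19.png')
cv2.imwrite('pics/w19a.png',cv2.resize(im[130:250,200:350],None,fx=5,fy=5,interpolation=2))
```

```text
(no output)
```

View pics/w19a.png

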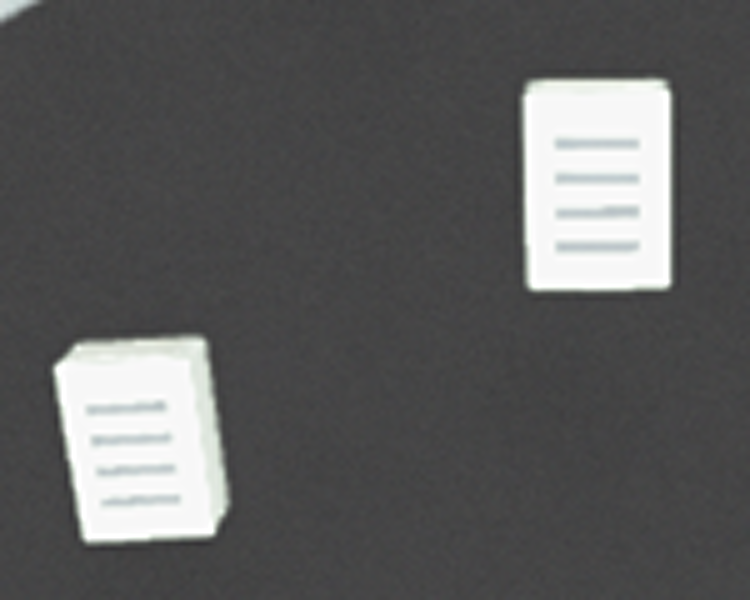

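Run:
```python
from h import *
f=lambda u,v:(200+u/5,130+v/5)
c=cass([f(u,v) for u,v in[(524,88),(671,88),(672,289),(527,290)]])
cass([f(u,v) for u,v in[(56,368),(191,355),(216,536),(84,544)]])
plan((c[0],c[1],.208),(c[0],c[1],.06),(c[0],c[1],.017))
```

```text
centre [ 0.4773 -0.1962  0.016 ] long yaw -25.5 L 0.04096274067731109 W 0.028981112218748387
centre [ 0.4853 -0.3081  0.016 ] long yaw -23.4 L 0.04054322247074911 W 0.028517786311567008
t 38.7 tcp [ 0.4844 -0.1974  0.2081] jaw yaw 64.02 q [-33.  -1. 114.   0.  67. -97.] open 45.2
(np.float64(0.477348269333026), np.float64(-0.19624175601195462), 0.208) : 1 x [0.002, 0.275, -0.084]
(np.float64(0.477348269333026), np.float64(-0.19624175601195462), 0.06) : 6 x [0.987, 0.0, 0.0]
(np.float64(0.477348269333026), np.float64(-0.19624175601195462), 0.017) : 2 x [0.86, 0.0, 0.0]
```

>>> move_arm(
  commands=[0, 0.275, -0.084, -0.1, 0.98, 0, 0, 0, 0.98, 0, 0, 0, 0.98, 0, 0, 0, 0.98, 0, 0, 0, 0.98, 0, 0, 0, 0.98, 0, 0, 0, 0.6, 0, 0, 0, 0.5, 0, 0, 0, 0.4, 0, 0, 0, 0.25, 0, 0, 0, 0, 0, 0, 0, 0, 0, 0, 0],
)

```text
time: 40.33
eef_pos: [0.478, -0.1973, 0.0186]
tcp_rot: [-0.378, 0.598, 0.377, 0.598]
contact_force: [-0.0, -0.3, 0.3]
opening: 0.529
```

>>> move_arm(
  commands=[0, 0, 0, 0, 0, 0, 0, 0, 0, 0, 0, 0, 0, 0, 0, 0],
  jaw=15,
  force=40,
)

```text
time: 40.83
eef_pos: [0.4782, -0.1975, 0.0189]
tcp_rot: [-0.378, 0.598, 0.377, 0.598]
contact_force: [-0.6, -0.3, 5.3]
opening: 0.311
```

Run:
```python
from h import *
snap('wrist','w20')
plan((.5555,.1015,.172),yaw=0)
```

```text
t 40.88 tcp [ 0.4782 -0.1975  0.0189] jaw yaw 64.5 q [-34.  15. 120.  -0.  46. -98.] open 26.9
turn 13 x 0.992
(0.5555, 0.1015, 0.172) : 12 x [-0.51, 0.997, 0.258]
```

View pics/w20.png

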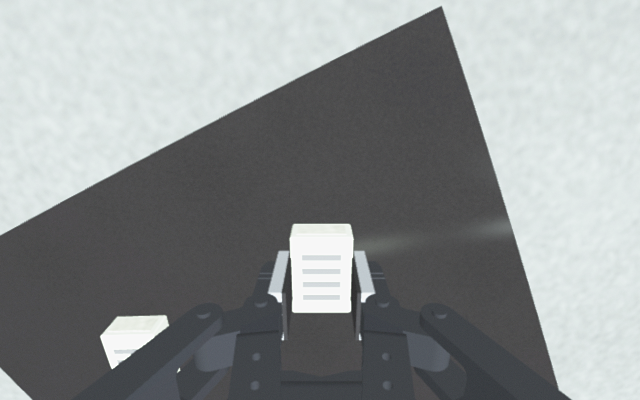

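>>> move_arm(
  commands=[-1, 0, 0, 0, -1, 0, 0, 1, -1, 0, 0, 1, -1, 0, 0, 1, -1, 0, 0, 1, -1, 0, 0, 1, -0.12, 0, 0, 1, 0, 0, 0, 1, 0, 0, 0, 1, 0, 0, 0, 1, 0, 0, 0, 1, 0, 0, 0, 1, 0, 0, 0, 1, 0, 0, 0, 0.9, 0, 0, 0, 0],
)

```text
time: 42.75
eef_pos: [0.477, -0.1967, 0.1702]
tcp_rot: [0.0, 0.708, 0.001, 0.707]
contact_force: [0.4, 0.7, -0.2]
opening: 0.315
```

>>> move_arm(
  commands=[0, 0.99, 0.258, 0, 0, 0.99, 0.258, 0, 0, 0.99, 0.258, 0, 0, 0.99, 0.258, 0, 0, 0.99, 0.258, 0, 0, 0.99, 0.258, 0, 0, 0.99, 0.258, 0, 0, 0.99, 0.258, 0, 0, 0.99, 0.258, 0, 0, 0.99, 0.258, 0, 0, 0.99, 0.258, 0, 0, 0.99, 0.258, 0, 0, 0, 0, 0, 0.82, 0, 0, 0, 0.82, 0, 0, 0, 0, 0, 0, 0, 0, 0, 0, 0],
)

```text
time: 44.88
eef_pos: [0.5553, 0.0994, 0.1307]
tcp_rot: [-0.0, 0.707, -0.0, 0.707]
contact_force: [0.4, -0.1, 0.5]
opening: 0.312
```

Run:
```python
from h import *
snap('wrist','w21')
plan((.5553,.0998,.049),yaw=0)
```

```text
t 44.92 tcp [0.5556 0.0995 0.1311] jaw yaw -0.01 q [ -0.  10. 111.  -0.  59.  -0.] open 26.9
turn 1 x -0.002
(0.5553, 0.0998, 0.049) : 4 x [0.821, 0.003, -0.003]
```

View pics/w21.png

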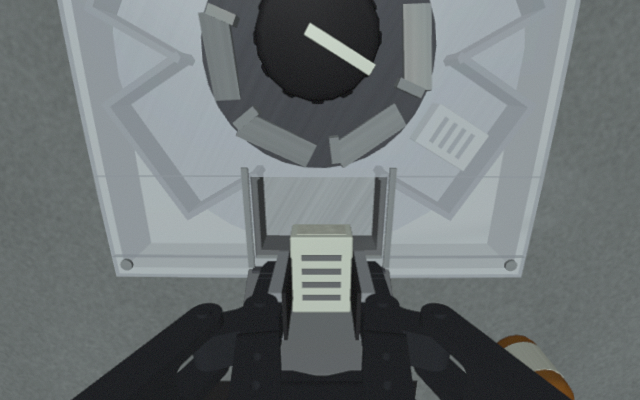

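>>> move_arm(
  commands=[0.8, 0, 0, 0, 0.8, 0, 0, 0, 0.6, 0, 0, 0, 0.5, 0, 0, 0, 0.4, 0, 0, 0, 0.16, 0, 0, 0, 0, 0, 0, 0, 0, 0, 0, 0],
)

```text
time: 45.92
eef_pos: [0.5552, 0.0999, 0.0489]
tcp_rot: [-0.0, 0.707, 0.0, 0.707]
contact_force: [0.0, 0.2, -0.3]
opening: 0.318
```

>>> move_arm(
  commands=[0, 0, 0, 0, 0, 0, 0, 0, -0.4, 0, 0, 0, -1, 0, 0, 0, -1, 0, 0, 0, -1, 0, 0, 0, -1, 0, 0, 0, -1, 0, 0, 0, -1, 0, 0, 0, 0, 0, 0, 0],
  jaw=38,
)

```text
time: 47.18
eef_pos: [0.5566, 0.0999, 0.2119]
tcp_rot: [-0.0, 0.705, 0.0, 0.709]
contact_force: [-0.5, -0.7, 0.3]
opening: 0.447
```

Run:
```python
from h import *
snap('wrist','w22')
plan((.5545,.1995,.205),(.5545,.1995,.11))
```

```text
t 47.23 tcp [0.5555 0.0999 0.2098] jaw yaw 0.0 q [ -0.   4. 108.   0.  67.  -0.] open 37.8
(0.5545, 0.1995, 0.205) : 4 x [0.048, 0.996, -0.01]
(0.5545, 0.1995, 0.11) : 4 x [0.95, 0.0, 0.0]
```

View pics/w22.png

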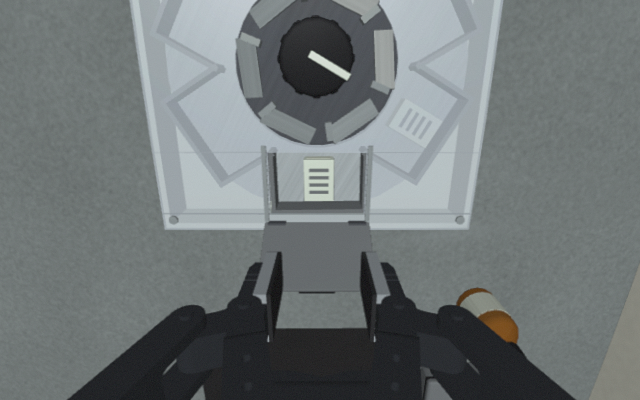

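>>> move_arm(
  commands=[0.05, 0.99, -0.01, 0, 0.05, 0.99, -0.01, 0, 0.05, 0.99, -0.01, 0, 0.05, 0.99, -0.01, 0, 0, 0, 0, 0, 0.95, 0, 0, 0, 0.95, 0, 0, 0, 0.95, 0, 0, 0, 0.95, 0, 0, 0, 0, 0, 0, 0, 0, 0, 0, 0],
  jaw=60,
)

```text
time: 48.6
eef_pos: [0.5544, 0.1985, 0.1091]
tcp_rot: [0.0, 0.707, -0.0, 0.707]
contact_force: [-0.3, 0.4, 1.1]
opening: 0.703
```

>>> move_arm(
  commands=[0, 0, 0, 0, 0, 0, 0, 0, 0, 0, 0, 0, 0, 0, 0, 0],
  jaw=38,
  force=40,
)

```text
time: 49.1
eef_pos: [0.5539, 0.1988, 0.1103]
tcp_rot: [-0.0, 0.707, -0.0, 0.707]
contact_force: [-4.6, -1.6, 4.4]
opening: 0.505
```

>>> move_arm(
  commands=[0, 0, 0, -1, 0, 0, 0, -1, 0, 0, 0, -1, 0, 0, 0, -1, 0, 0, 0, -1, 0, 0, 0, -1, 0, 0, 0, -1, 0, 0, 0, -1, 0, 0, 0, -1, 0, 0, 0, -1, 0, 0, 0, -1, 0, 0, 0, -1, 0, 0, 0, 0, 0, 0, 0, 0],
)

```text
time: 50.85
eef_pos: [0.5548, 0.1993, 0.1103]
tcp_rot: [-0.354, 0.612, 0.353, 0.613]
contact_force: [-2.1, 1.8, 5.4]
opening: 0.508
```

>>> move_arm(
  commands=[0, 0, 0, 0, 0, 0, 0, 0, 0, 0, 0, 0, -1, 0, 0, 0, -1, 0, 0, 0, -1, 0, 0, 0, -1, 0, 0, 0, 0, 0, 0, 0, 0, 0, 0, 0],
  jaw=60,
)

```text
time: 51.98
eef_pos: [0.5534, 0.1988, 0.2073]
tcp_rot: [-0.353, 0.613, 0.354, 0.612]
contact_force: [-0.1, -0.3, -0.7]
opening: 0.702
```

Run:
```python
from h import *
snap('wrist','w23')
plan((.491,-.31,.21),yaw=66.6)
```

```text
t 52.02 tcp [0.5532 0.1987 0.2068] jaw yaw 59.99 q [ 10.   8. 105.   0.  68. -50.] open 60.1
turn 2 x -0.661
(0.491, -0.31, 0.21) : 20 x [-0.006, -0.29, -0.983]
```

View pics/w23.png

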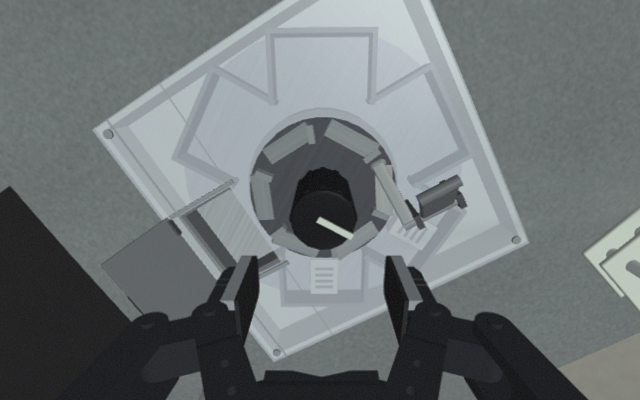

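>>> move_arm(
  commands=[0, 0, 0, -0.66, 0, 0, 0, -0.66],
  jaw=45,
)

```text
time: 52.28
eef_pos: [0.5532, 0.1987, 0.2066]
tcp_rot: [-0.388, 0.592, 0.389, 0.59]
contact_force: [-0.5, 0.1, 0.4]
opening: 0.526
```

>>> move_arm(
  commands=[0, -0.29, -0.98, 0, 0, -0.29, -0.98, 0, 0, -0.29, -0.98, 0, 0, -0.29, -0.98, 0, 0, -0.29, -0.98, 0, 0, -0.29, -0.98, 0, 0, -0.29, -0.98, 0, 0, -0.29, -0.98, 0, 0, -0.29, -0.98, 0, 0, -0.29, -0.98, 0, 0, -0.29, -0.98, 0, 0, -0.29, -0.98, 0, 0, -0.29, -0.98, 0, 0, -0.29, -0.98, 0, 0, -0.29, -0.98, 0, 0, -0.29, -0.98, 0, 0, -0.29, -0.98, 0, 0, -0.29, -0.98, 0, 0, -0.29, -0.98, 0, 0, -0.29, -0.98, 0],
)

```text
time: 54.78
eef_pos: [0.4918, -0.3089, 0.207]
tcp_rot: [-0.387, 0.591, 0.389, 0.591]
contact_force: [0.6, 0.6, 0.2]
opening: 0.531
```

>>> move_arm(
  commands=[0, 0, 0, 0, 0, 0, 0, 0],
)

```text
time: 55.02
eef_pos: [0.4923, -0.308, 0.208]
tcp_rot: [-0.388, 0.591, 0.389, 0.591]
contact_force: [0.3, 0.1, -0.6]
opening: 0.531
```

Run:
```python
from h import *
snap('wrist','w24')
plan()
```

```text
t 55.08 tcp [ 0.4924 -0.3077  0.2082] jaw yaw 66.63 q [ -42.    7.  106.    0.   68. -109.] open 45.0
```

View pics/w24.png

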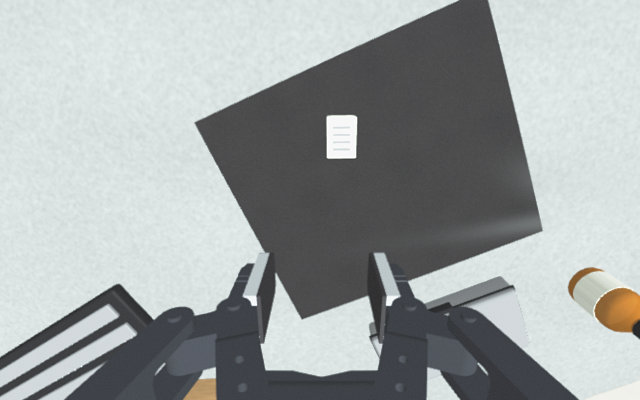

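Cassette C has shifted (seen at about (342,137) rather than (321,165)): it was knocked aside. I'll measure it again.

Run:
```python
from h import *
im=cv2.imread('pics/w24.png')
cv2.imwrite('pics/w24a.png',cv2.resize(im[100:180,300:390],None,fx=7,fy=7,interpolation=2))
```

```text
(no output)
```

View pics/w24a.png

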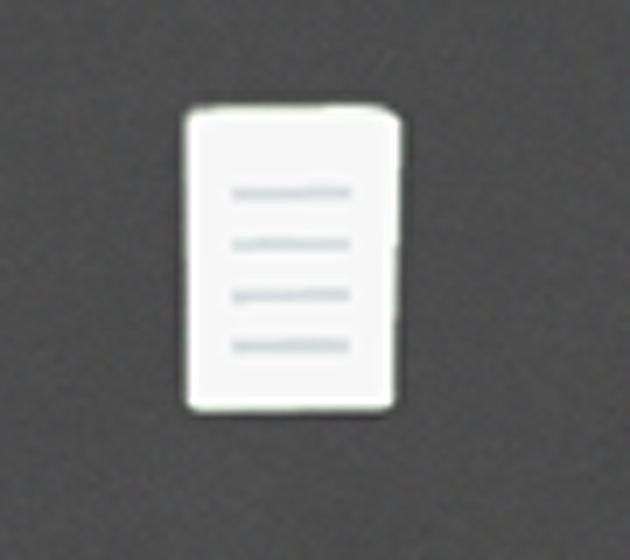

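Run:
```python
from h import *
f=lambda u,v:(300+u/7,100+v/7)
c=cass([f(u,v) for u,v in[(187,107),(400,107),(395,410),(187,410)]])
plan((c[0],c[1],.208),(c[0],c[1],.06),(c[0],c[1],.017))
```

```text
centre [ 0.4659 -0.2753  0.016 ] long yaw -22.8 L 0.04153726585385657 W 0.02899705510461347
t 55.08 tcp [ 0.4924 -0.3077  0.2082] jaw yaw 66.63 q [ -42.    7.  106.    0.   68. -109.] open 45.0
(np.float64(0.465914838617545), np.float64(-0.2753030839950058), 0.208) : 2 x [0.003, 0.743, 0.384]
(np.float64(0.465914838617545), np.float64(-0.2753030839950058), 0.06) : 6 x [0.987, 0.0, 0.0]
(np.float64(0.465914838617545), np.float64(-0.2753030839950058), 0.017) : 2 x [0.86, 0.0, 0.0]
```

>>> move_arm(
  commands=[0, 0.77, 0.38, 0, 0, 0.77, 0.38, 0, 0.98, 0, 0, 0, 0.98, 0, 0, 0, 0.98, 0, 0, 0, 0.98, 0, 0, 0, 0.98, 0, 0, 0, 0.98, 0, 0, 0, 0, 0, 0, 0],
)

```text
time: 56.2
eef_pos: [0.4635, -0.2737, 0.0597]
tcp_rot: [-0.387, 0.591, 0.39, 0.59]
contact_force: [0.1, -0.5, 1.0]
opening: 0.523
```

Run:
```python
from h import *
snap('wrist','w25')
plan((.4659,-.2753,.017))
```

```text
t 56.25 tcp [ 0.4644 -0.2746  0.0612] jaw yaw 66.65 q [ -41.   13.  116.    0.   51. -108.] open 44.9
(0.4659, -0.2753, 0.017) : 2 x [0.883, -0.033, -0.0]
```

View pics/w25.png

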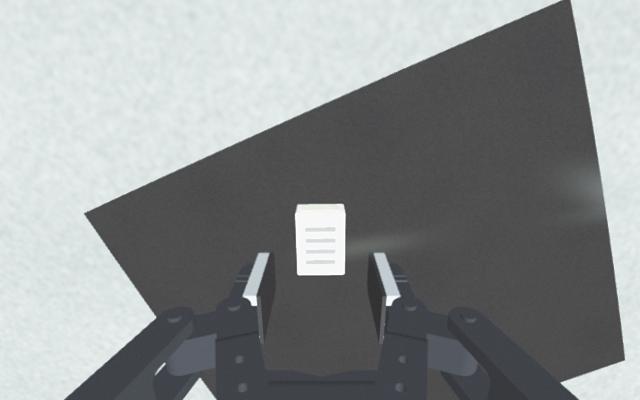

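Still and centred between the fingers. I go down, close and check.

>>> move_arm(
  commands=[0.6, 0, 0, 0, 0.5, 0, 0, 0, 0.4, 0, 0, 0, 0.25, 0, 0, 0, 0, 0, 0, 0, 0, 0, 0, 0],
)

```text
time: 57.0
eef_pos: [0.4649, -0.2759, 0.0182]
tcp_rot: [-0.388, 0.591, 0.388, 0.591]
contact_force: [0.4, 0.4, -0.5]
opening: 0.527
```

>>> move_arm(
  commands=[0, 0, 0, 0, 0, 0, 0, 0, 0, 0, 0, 0, 0, 0, 0, 0],
  jaw=15,
  force=40,
)

```text
time: 57.5
eef_pos: [0.4652, -0.2761, 0.0186]
tcp_rot: [-0.389, 0.591, 0.388, 0.591]
contact_force: [-0.7, -0.2, 4.5]
opening: 0.313
```

Run:
```python
from h import *
snap('wrist','w26')
c=None
plan((.5555,.1005,.172),yaw=0)
```

```text
t 57.55 tcp [ 0.4651 -0.2761  0.0185] jaw yaw 66.6 q [ -41.   17.  116.   -0.   46. -108.] open 27.1
turn 14 x 0.951
(0.5555, 0.1005, 0.172) : 16 x [-0.384, 0.941, 0.226]
```

View pics/w26.png

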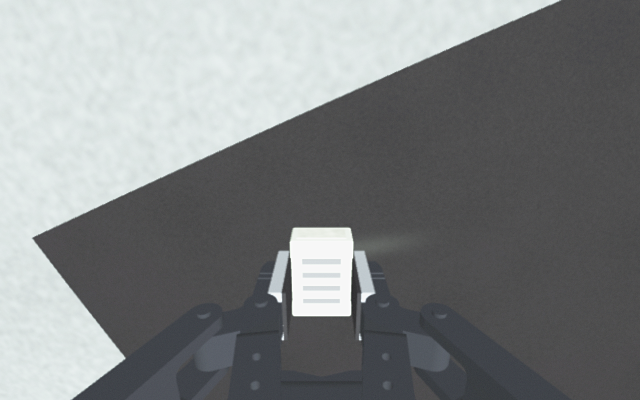

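>>> move_arm(
  commands=[-1, 0, 0, 0, -1, 0, 0, 0.95, -1, 0, 0, 0.95, -1, 0, 0, 0.95, -1, 0, 0, 0.95, -1, 0, 0, 0.95, -0.12, 0, 0, 0.95, 0, 0, 0, 0.95, 0, 0, 0, 0.95, 0, 0, 0, 0.95, 0, 0, 0, 0.95, 0, 0, 0, 0.95, 0, 0, 0, 0.95, 0, 0, 0, 0.95, 0, 0, 0, 0.97, 0, 0, 0, 0],
)

```text
time: 59.55
eef_pos: [0.4642, -0.2752, 0.17]
tcp_rot: [0.0, 0.708, 0.001, 0.707]
contact_force: [0.1, 0.0, -0.7]
opening: 0.314
```

>>> move_arm(
  commands=[0, 0.94, 0.226, 0, 0, 0.94, 0.226, 0, 0, 0.94, 0.226, 0, 0, 0.94, 0.226, 0, 0, 0.94, 0.226, 0, 0, 0.94, 0.226, 0, 0, 0.94, 0.226, 0, 0, 0.94, 0.226, 0, 0, 0.94, 0.226, 0, 0, 0.94, 0.226, 0, 0, 0.94, 0.226, 0, 0, 0.94, 0.226, 0, 0, 0.94, 0.226, 0, 0, 0.94, 0.226, 0, 0, 0.94, 0.226, 0, 0, 0.94, 0.226, 0, 0, 0, 0, 0, 0.82, 0, 0, 0, 0.82, 0, 0, 0, 0, 0, 0, 0],
)

```text
time: 62.05
eef_pos: [0.5533, 0.0996, 0.1277]
tcp_rot: [-0.0, 0.709, -0.0, 0.705]
contact_force: [-0.6, -0.2, -0.4]
opening: 0.312
```

Run:
```python
from h import *
snap('wrist','w27')
plan((.5553,.1005,.049),yaw=0)
```

```text
t 62.1 tcp [0.5543 0.0997 0.1291] jaw yaw -0.0 q [ -0.  10. 111.  -0.  59.  -0.] open 26.8
turn 1 x -0.001
(0.5553, 0.1005, 0.049) : 4 x [0.801, 0.008, 0.01]
```

View pics/w27.png

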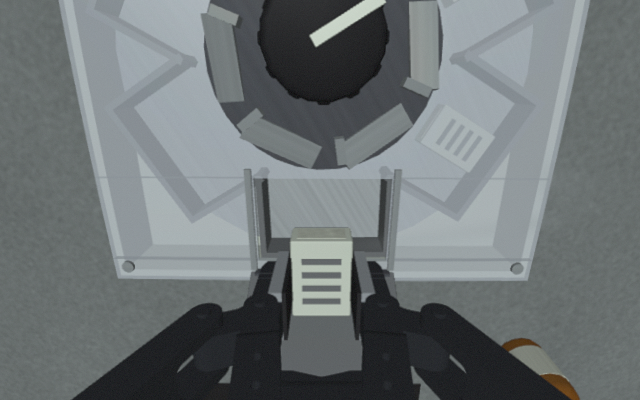

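>>> move_arm(
  commands=[0.8, 0, 0, 0, 0.8, 0, 0, 0, 0.6, 0, 0, 0, 0.5, 0, 0, 0, 0.4, 0, 0, 0, 0.16, 0, 0, 0, 0, 0, 0, 0, 0, 0, 0, 0],
)

```text
time: 63.1
eef_pos: [0.5553, 0.1004, 0.0487]
tcp_rot: [-0.0, 0.707, 0.0, 0.707]
contact_force: [0.4, -0.2, -0.2]
opening: 0.312
```

>>> move_arm(
  commands=[0, 0, 0, 0, 0, 0, 0, 0, -0.4, 0, 0, 0, -1, 0, 0, 0, -1, 0, 0, 0, -1, 0, 0, 0, -1, 0, 0, 0, -1, 0, 0, 0, -1, 0, 0, 0, 0, 0, 0, 0],
  jaw=38,
)

```text
time: 64.35
eef_pos: [0.5566, 0.1004, 0.2117]
tcp_rot: [0.0, 0.705, 0.0, 0.709]
contact_force: [-0.3, 0.1, 0.4]
opening: 0.443
```

Run:
```python
from h import *
snap('wrist','w28')
snap('top','t28')
snap('side','s28')
plan((.5545,.1995,.205),(.5545,.1995,.11))
```

```text
t 64.5 tcp [0.5544 0.1003 0.2073] jaw yaw -0.0 q [ -0.   4. 108.  -0.  67.  -0.] open 38.0
(0.5545, 0.1995, 0.205) : 4 x [0.023, 0.992, 0.001]
(0.5545, 0.1995, 0.11) : 4 x [0.95, 0.0, 0.0]
```

View pics/w28.png

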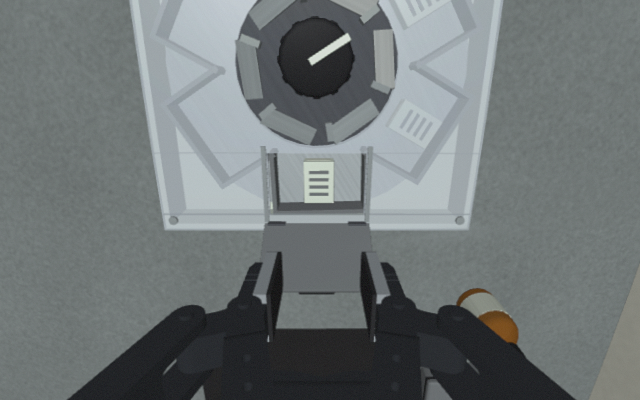

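View pics/t28.png

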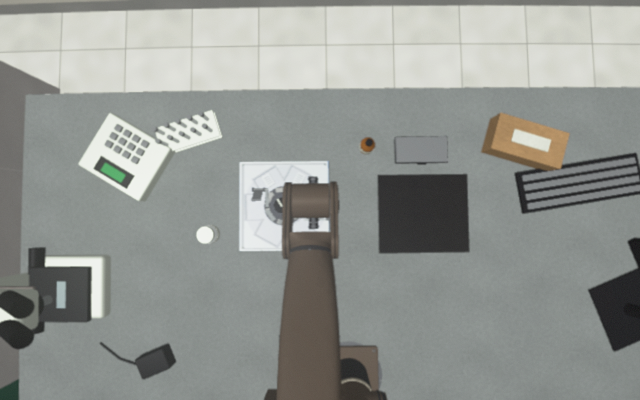

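View pics/s28.png

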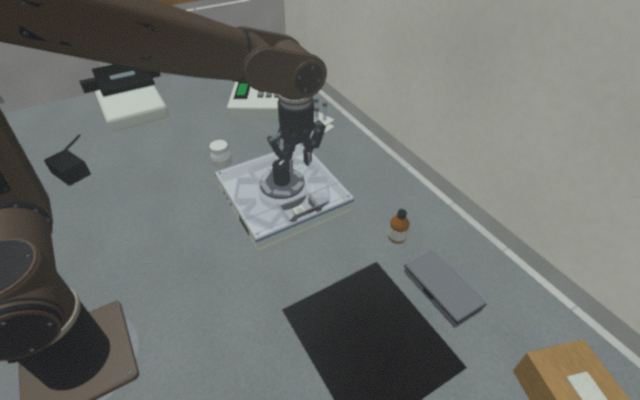

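>>> move_arm(
  commands=[0.03, 0.99, 0, 0, 0.03, 0.99, 0, 0, 0.03, 0.99, 0, 0, 0.03, 0.99, 0, 0, 0, 0, 0, 0, 0.95, 0, 0, 0, 0.95, 0, 0, 0, 0.95, 0, 0, 0, 0.95, 0, 0, 0, 0, 0, 0, 0, 0, 0, 0, 0],
  jaw=60,
)

```text
time: 65.88
eef_pos: [0.5554, 0.1989, 0.1108]
tcp_rot: [0.0, 0.707, -0.0, 0.707]
contact_force: [0.5, -0.3, 0.7]
opening: 0.702
```

>>> move_arm(
  commands=[0, 0, 0, 0, 0, 0, 0, 0, 0, 0, 0, 0, 0, 0, 0, 0],
  jaw=38,
  force=40,
)

```text
time: 66.38
eef_pos: [0.5539, 0.1993, 0.112]
tcp_rot: [-0.0, 0.708, -0.0, 0.706]
contact_force: [-7.1, -1.3, 5.8]
opening: 0.507
```

>>> move_arm(
  commands=[0, 0, 0, -1, 0, 0, 0, -1, 0, 0, 0, -1, 0, 0, 0, -1, 0, 0, 0, -1, 0, 0, 0, -1, 0, 0, 0, -1, 0, 0, 0, -1, 0, 0, 0, -1, 0, 0, 0, -1, 0, 0, 0, -1, 0, 0, 0, -1, 0, 0, 0, 0, 0, 0, 0, 0],
)

```text
time: 68.12
eef_pos: [0.5544, 0.1995, 0.1121]
tcp_rot: [-0.353, 0.613, 0.354, 0.612]
contact_force: [-6.6, 0.2, 6.1]
opening: 0.506
```

>>> move_arm(
  commands=[0, 0, 0, 0, 0, 0, 0, 0, 0, 0, 0, 0, -1, 0, 0, 0, -1, 0, 0, 0, -1, 0, 0, 0, -1, 0, 0, 0, 0, 0, 0, 0, 0, 0, 0, 0],
  jaw=60,
)

```text
time: 69.25
eef_pos: [0.5546, 0.1992, 0.2092]
tcp_rot: [-0.353, 0.613, 0.354, 0.612]
contact_force: [-0.3, -0.2, 0.4]
opening: 0.7
```

Run:
```python
from h import *
snap('wrist','w29')
plan((.5545,.0,.205),yaw=0)
im=cv2.imread('pics/w29.png')
cv2.imwrite('pics/w29a.png',cv2.resize(im[100:300,150:480],None,fx=2.4,fy=2.4,interpolation=2))
```

```text
t 69.3 tcp [0.5543 0.1992 0.2086] jaw yaw 59.99 q [ 10.   8. 105.   0.  68. -50.] open 59.8
turn 12 x 1.0
(0.5545, 0.0, 0.205) : 8 x [0.018, -0.996, 0.001]
```

View pics/w29a.png

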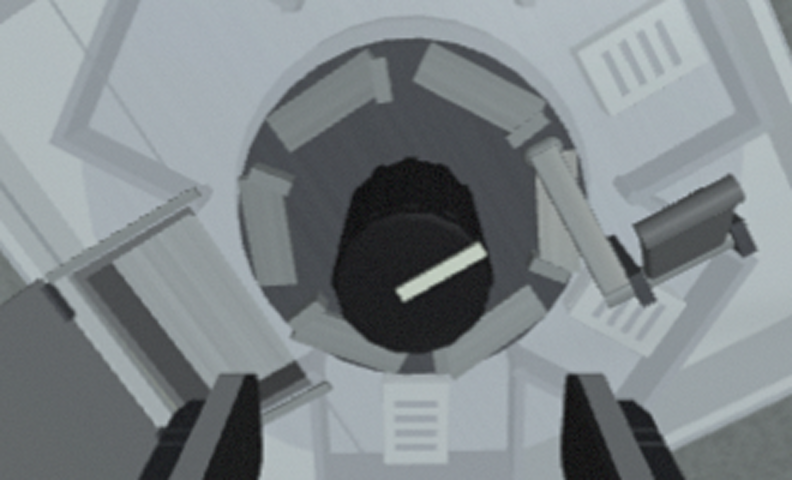

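>>> move_arm(
  commands=[0, 0, 0, 1, 0, 0, 0, 1, 0, 0, 0, 1, 0, 0, 0, 1, 0, 0, 0, 1, 0, 0, 0, 1, 0, 0, 0, 1, 0, 0, 0, 1, 0, 0, 0, 1, 0, 0, 0, 1, 0, 0, 0, 1, 0, 0, 0, 1],
  jaw=0,
)

```text
time: 70.8
eef_pos: [0.5543, 0.1992, 0.2084]
tcp_rot: [0.001, 0.708, -0.001, 0.706]
contact_force: [-0.8, 0.3, -0.7]
opening: -0.003
```

>>> move_arm(
  commands=[0, -0.95, 0, 0, 0, -0.95, 0, 0, 0, -0.95, 0, 0, 0, -0.95, 0, 0, 0, -0.95, 0, 0, 0, -0.95, 0, 0, 0, -0.95, 0, 0, 0, -0.95, 0, 0, 0, -0.95, 0, 0, 0, 0, 0, 0, 0, 0, 0, 0],
)

```text
time: 72.18
eef_pos: [0.5546, -0.0139, 0.2093]
tcp_rot: [0.0, 0.708, 0.0, 0.706]
contact_force: [0.6, 0.8, 0.4]
opening: 0.001
```

Run:
```python
from h import *
snap('wrist','w30')
plan((.5545,-.015,.114),yaw=0)
```

```text
t 72.22 tcp [ 0.5547 -0.0137  0.2096] jaw yaw 0.02 q [-12.   3. 109.   0.  68. -12.] open -0.2
turn 1 x 0.005
(0.5545, -0.015, 0.114) : 4 x [0.956, -0.013, -0.002]
```

View pics/w30.png

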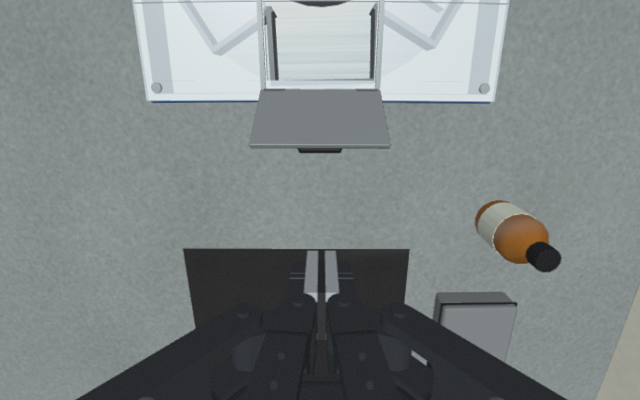

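>>> move_arm(
  commands=[0.95, 0, 0, 0, 0.95, 0, 0, 0, 0.95, 0, 0, 0, 0.95, 0, 0, 0, 0, 0, 0, 0, 0, 0.4, 0, 0, 0, 0.4, 0, 0, 0, 0.3, 0, 0, -0.05, 0.3, 0, 0, -0.05, 0.3, 0, 0, -0.05, 0.3, 0, 0, 0, 0, 0, 0],
)

```text
time: 73.72
eef_pos: [0.555, 0.0362, 0.1191]
tcp_rot: [-0.0, 0.707, 0.0, 0.707]
contact_force: [-0.4, -0.4, 0.6]
opening: 0.003
```

Run:
```python
from h import *
snap('wrist','w31')
plan();print(ctrl.get_state()['contact_force'])
```

```text
t 73.78 tcp [0.5549 0.0359 0.119 ] jaw yaw 0.02 q [ -7.  10. 113.   0.  58.  -7.] open 0.3
[-0.4256528  -0.29492761 -0.39795427]
```

View pics/w31.png

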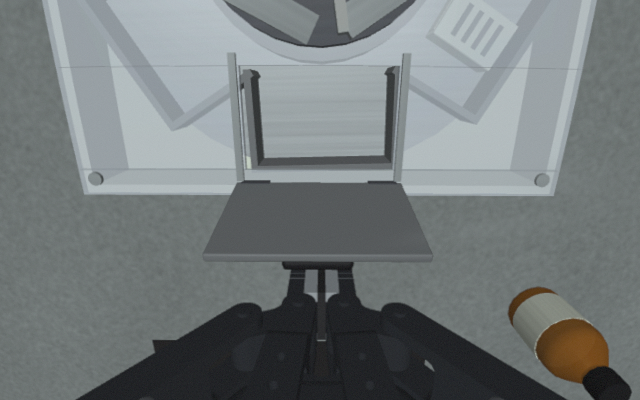

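Lid is tilting up with the lip against the closed fingers. I push on inwards.

>>> move_arm(
  commands=[-0.05, 0.3, 0, 0, -0.05, 0.3, 0, 0, -0.05, 0.3, 0, 0, -0.05, 0.3, 0, 0, 0, 0, 0, 0],
)

```text
time: 74.4
eef_pos: [0.5551, 0.0663, 0.1243]
tcp_rot: [-0.0, 0.707, 0.0, 0.707]
contact_force: [0.3, -0.0, -0.6]
opening: -0.0
```

Run:
```python
from h import *
snap('wrist','w32')
plan();print(ctrl.get_state()['contact_force'])
```

```text
t 74.45 tcp [0.5551 0.066  0.1242] jaw yaw 0.04 q [ -4.   9. 112.  -0.  58.  -4.] open 0.1
[ 1.05793609 -0.44746829  0.04264306]
```

View pics/w32.png

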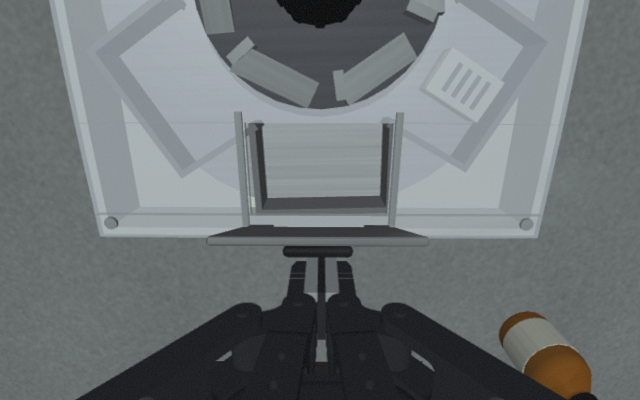

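>>> move_arm(
  commands=[-0.05, 0.3, 0, 0, -0.05, 0.3, 0, 0, -0.05, 0.2, 0, 0, 0, 0, 0, 0, 0, 0, 0, 0, 0, 0, 0, 0],
)

```text
time: 75.2
eef_pos: [0.555, 0.0854, 0.1278]
tcp_rot: [0.0, 0.707, -0.0, 0.707]
contact_force: [0.7, 1.0, -0.6]
opening: -0.004
```

Run:
```python
from h import *
snap('wrist','w33')
plan();print(ctrl.get_state()['contact_force'])
```

```text
t 75.25 tcp [0.555  0.0854 0.1278] jaw yaw -0.02 q [ -2.  10. 112.  -0.  59.  -2.] open -0.1
[-0.26042128  0.07697923 -0.2134886 ]
```

View pics/w33.png

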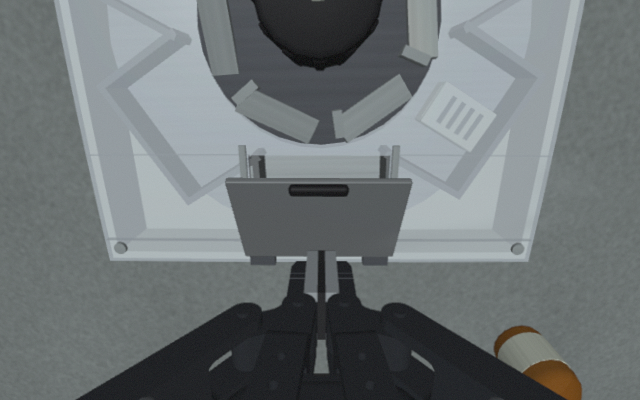

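Falling shut. I rise and back off, then wait and check.

>>> move_arm(
  commands=[-0.9, -0.9, 0, 0, -0.9, -0.9, 0, 0, -0.9, -0.9, 0, 0, -0.9, -0.9, 0, 0, -0.9, -0.9, 0, 0, 0, -0.9, 0, 0, 0, 0, 0, 0, 0, 0, 0, 0, 0, 0, 0, 0, 0, 0, 0, 0, 0, 0, 0, 0],
)

```text
time: 76.62
eef_pos: [0.555, -0.049, 0.2402]
tcp_rot: [-0.0, 0.707, 0.0, 0.707]
contact_force: [-0.4, 0.2, -0.3]
opening: 0.0
```

Run:
```python
from h import *
snap('wrist','w34'); snap('top','t34',(225,150,345,260),6); snap('side','s34')
plan()
```

```text
t 76.78 tcp [ 0.5551 -0.0492  0.2404] jaw yaw 0.02 q [-15.   2. 107.   0.  71. -16.] open 0.2
```

View pics/w34.png

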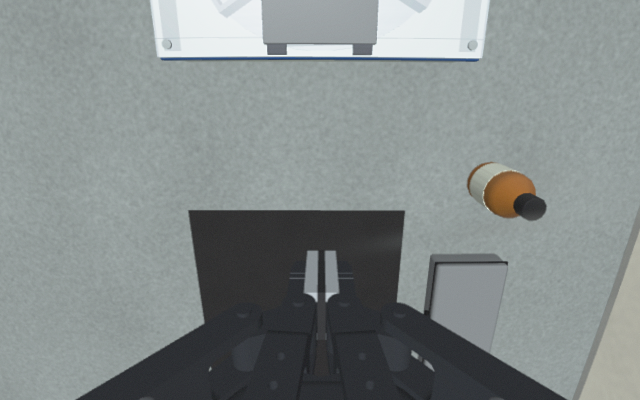

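View pics/t34.png

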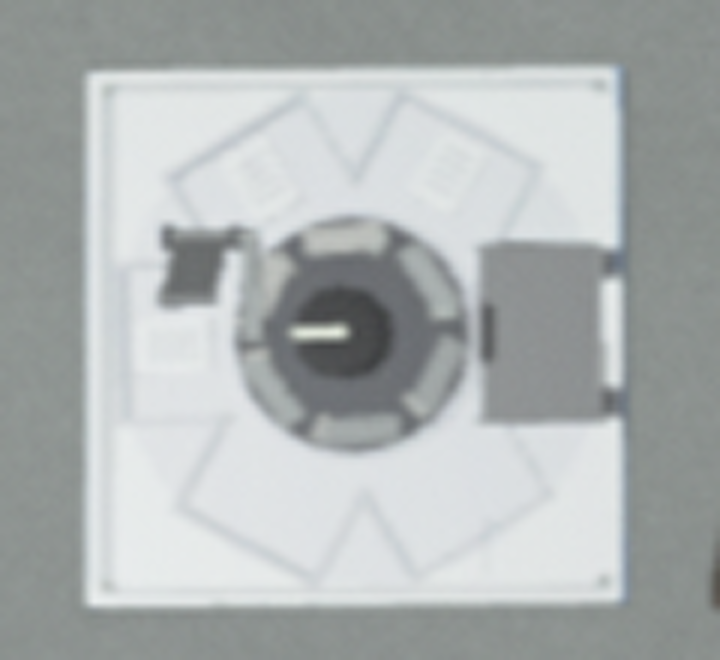

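View pics/s34.png

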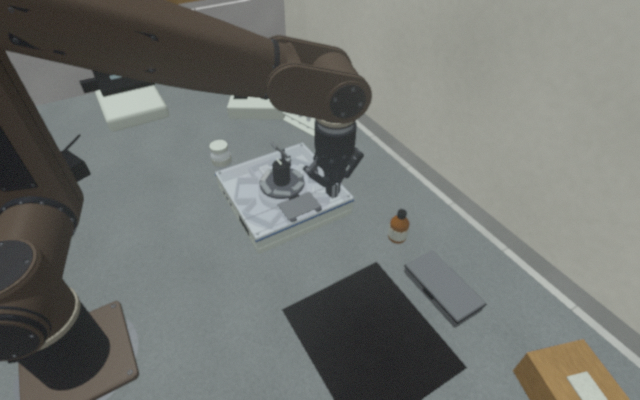

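```bash
python3 -c "
from plant import ctrl
print(ctrl.sign_off())"
```

```text
the job is handed in; nothing more can be done
None
```

The carousel is ready for its next run. I handed the job in at about 77 s; sign-off gives no verdict.

- **Homing:** I tipped the pawl back and turned the knob back to its end stop, where the torque rose and the knob's line pointed at the port. Then I swung the pawl down again.
- **Loading:** Only three cassettes were on the bench. The mat was empty afterwards and neither fixed camera showed a fourth. They went into pockets 1 to 3, with one 60° click after each. The third cassette was knocked aside before I reached it, so I measured it again and then picked it up.
- **Lid:** I pushed it past upright with closed fingers and it fell shut.

In the last pictures the knob's line stands three steps (180°) from home, and empty pocket 4 is under the port. The pawl is down in its tooth gap and the lid lies flat. The bottle, slide box and jar stand where they were, and the arm is clear of everything. No check failed or disagreed. I judged the pawl's seating after each click only from the pictures and did not test it by turning the knob back against it.

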